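# Load the specimen carrier under the stage bar and switch on the lamp

## Task

Take the specimen carrier out of the low storage sleeve, where it was put away handle-first, and slide it nose-first under the fixed bar of the light stage until it is fully home against the back stop, handle lug left outside. Then pull the lamp knob all the way out and let it spring back. Keep the specimen face up and about level throughout, and leave the petri dish, jar, cork block and bottle where they stand.

Things in the scene. Friction and masses are not known exactly. Their poses are not given: they have to be found in the camera images.
- carrier_center (a point): Carrier: loose white plate 150 x 60 x 14 mm, 0.08 to 0.17 kg, butterfly on its upper face. Centre of the plate, half-way up. +x points to the nose, z up; x = -75 to +75 mm. Sides straight and 60 mm apart (graspable across y) up to x = +55, then tapering to 32 mm at the nose. At the start it lies in the sleeve, nose and 60 to 68 mm of plate sticking out, tail and lug inside.
- carrier_lug (a point): Centre of the carrier's handle lug, a grey block 22 (x) by 24 (y) by 22 mm high standing on the plate's tail end, 64 mm behind the plate's centre (plate x = -75 to -53), its middle 18 mm above the plate's mid-plane. Same axes as the carrier. Graspable across x or y; 18 mm of plate lies on each side of it in y.
- sleeve: Fixed low white storage sleeve, clear roof: 105 mm deep (x), 84 wide (y), 48 high. Origin on the bench, in the middle under its open mouth; +x points into it, so the carrier comes out along -x. Its floor is 4 mm above the bench and ends at the mouth (the carrier's nose overhangs the bench). Inside 70 mm wide, headroom 40 mm (carrier with lug: 36 mm high).
- stage: Fixed white light stage. Origin on the bench, in the middle under the slot mouth (front face of the fixed bar); +x points into the slot, y across it. Low base: x = 0 to 150 mm, 112 wide, 14 high. On its +y side stands the lamp housing: x = 13 to 138, y = 62 to 126, 60 mm high. Fully home, the carrier's lug front face is 12 mm in front of the bar and its tail overhangs.
- slot_mouth (a point): Middle of the slot mouth on the slot floor, 14 mm above the bench; axes as the stage. Slot 63 mm wide between 18 mm high rails, closed by a back stop at x = 116 mm. A steel bar (x = 0 to 24, 100 mm wide) crosses it, underside 18 mm, top 30 mm above the slot floor. A ramp before the mouth (x = -19 to 0) falls 7 mm. Fully home, the plate's centre is at x = +41, z = +7 mm, yaw as the stage.
- lamp_knob (a joint): Travel of the lamp's pull knob in m: 0 at rest (pushed in by its spring), 0.016 at its outer stop. It comes out along the stage's -x; the spring needs about 1 N to start and 4.4 N at the stop, and draws it back when it is let go.
- knob_grip (a point): Centre of the black pull knob, which it moves with: a cylinder 24 mm in diameter and 28 mm long along the stage's x axis, on a thin stem in front of the lamp housing. At rest it is at x = -24, y = +94 mm from the stage's origin, 40 mm above the bench; there is open bench below it. Graspable from above across the stage's y.
- dish: Bystander: closed petri dish with a scorpion, 90 mm in diameter, 15 mm high. Origin: centre of its underside.
- jar: Bystander: glass jar with a metal lid, 52 mm in diameter, 70 mm high. Origin: centre of its underside.
- block: Bystander: cork mounting block 60 x 45 x 25 mm with a pinned beetle, 45 mm high to the pin's head. Origin: centre of its underside.
- bottle: Bystander: small brown bottle 44 mm in diameter, 85 mm high. Origin: centre of its underside.
Mind the look-alikes: they are no part of the job. Leave any purple or yellow look-alike of the part that bears carrier_center alone.

How it is judged:
By the outcome, as a careful person would: the job done as asked, in the order asked, and still so for the second after the job is handed in, with the robot touching nothing.
It also fails if it takes over 72 s, if anything falls off the work surface, if the arm or the gripper's body presses on something with over 40 N, if the wrist force passes 120 N, or if a joint passes its speed limit or range.

## Robot

A 7-joint arm with a two-finger parallel gripper is mounted at the origin on the work surface. World frame = base frame: x ahead of the robot, y to its left, z up, the work surface at z = 0. Lengths are in m, angles in rad, forces in N, time in s.
With the tool pointing down it reaches from about 0.35 to 0.9 m from the base axis. Payload 8.1 kg.
Tool frame: the origin (TCP) lies at the very end of the fingers, on their centre line; the grasp point (between the pads) lies 19 mm behind it; y points along the fingers, x is the direction in which the jaws open and shut, and the axes are right-handed (so a half turn about y gives the same grasp; the last joint's range is limited). The gripper opens to 92 mm and grips with 3 to 60 N. Pads are 19 mm wide; open, the fingers measure 130 mm over their backs; the gripper's body (75 mm by 190 mm) begins 47 mm behind the grasp point.
Start: joints at [1.005, 0.434, 0.025, 1.573, -0.012, 1.134, -0.075], TCP at [0.279, -0.559, 0.227] pointing down, gripper open.
Joint ranges: [-2.62, 2.62], [-0.44, 2.09], [-1.27, 1.32], [0.08, 2.57], [-1.32, 4.46], [0.12, 2], [-2.74, 2.74]. Speed limits (rad/s): [2.22, 2.22, 3.01, 3.01, 3.14, 3.14, 3.14].

## Interface

Orientations are given as a unit quaternion [w, x, y, z].
In Python, from cell import r gives the robot as it stands. The module is installed in compiled form; this text tells all that it offers.
- The arm moves only by the shell command python3 -m jog 'ROWS'. ROWS is text: rows parted by semicolons, each of 7 numbers parted by spaces: the shift along the world's x, y, z in m, then the turn, a rotation vector about the world's x, y, z in rad, then the opening, from 0 (shut) to 1 (fully open). A call has 1 to 12 rows; each row shifts and turns the commanded pose from where the row before left it; what a row does not reach is not made up. A row lasts 1/12 s, in which the tool goes at most 41.7 mm and 7.16 degrees, less where a joint would pass 70% of its speed; a pose out of reach is approached as far as the arm can. A call is refused whole if a number of a shift passes 0.0417 or a number of a turn 0.125, either way. A call with a gripper value outside its range is refused whole. The fingers move at their own pace and stop on an object; the grip force is fixed at half the most. Time passes only in rows, so rows that do not move let the fingers close. It gives the time, the measured TCP pose, the force and the opening at its end, in the units of the state.
- r.get_state(): the state, without advancing time (a new reading comes with each control period).
- r.camera(name): name is "side" or "top" or "wrist"; returns (picture, depth): 480x640x3 uint8, blue, green, red; 480x640 float32, m along the optical axis (not along the pixel's ray), 0 where there is no reading.
- r.camera_params(name): a dict with "camera_matrix" (3x3 intrinsics, pixels), "dist" ([k1, k2, p1, p2, k3] as OpenCV has them; the pictures are not rectified), "rvec" (rotation vector, rad) and "tvec" (3), from world to camera coordinates, as OpenCV has them. Camera axes: x right, y down, z forward; pixel columns grow to the right and rows downward; lengths in m; the calibration is good to about 2 mm. A picture is of the moment at which its call begins: read the wrist's pose just before it. camera_params takes no time and is no camera call; for the wrist camera it gives the pose at the moment of the call.
- r.sign_off(): hands the job in, once; it reports no verdict.
The state is a dict: "time": time; "joint_positions": joint angles; "joint_velocities": joint speeds; "joint_efforts": joint torques, N m; "tcp_pos": TCP position; "orientation": TCP orientation; "force": force on the tool from outside, world axes, zero at the start; "torque": the same for the moment, N m; "grip_width": finger opening in m.
Only numpy, scipy, OpenCV 4.12 (cv2) and the standard library are available. Lean on these libraries where they do the work, as an engineer would, in place of code of your own. Each camera call takes 0.05 s, during which the arm holds its last target.

## Working session

There is one attempt and no reset: what is moved stays moved. The work goes in short steps, Python scripts to look and compute and a shell command to move; the robot and the scene stay as the last step left them, time stands still between calls to the robot, and variables do not carry over. Pictures are saved under pics/ and viewed, and the job is handed in when it is done.

```bash
mkdir -p pics; ls; cat > h.py <<'E'
import numpy as np, cv2
from cell import r
def snap(n,tag):
    p=r.camera_params(n); im,d=r.camera(n)
    cv2.imwrite(f'pics/{tag}.png',im); np.savez(f'pics/{tag}.npz',d=d,K=p['camera_matrix'],dist=p['dist'],rvec=p['rvec'],tvec=p['tvec'])
    return im,d,p
def load(tag): return np.load(f'pics/{tag}.npz')
def ray(tag,uv):
    p=load(tag);R=cv2.Rodrigues(np.array(p['rvec'],float))[0];t=np.array(p['tvec'],float).ravel()
    n=cv2.undistortPoints(np.array(uv,float).reshape(-1,1,2),np.array(p['K'],float),np.array(p['dist'],float)).reshape(-1,2)
    dirs=np.c_[n,np.ones(len(n))]@R
    return -R.T@t,dirs
def onz(tag,uv,z):
    c,d=ray(tag,uv); return c+d*((z-c[2])/d[:,2])[:,None]
def dep(tag,uv):
    c,d=ray(tag,uv);D=load(tag)['d']
    return np.array([c+dd*np.median(D[int(v)-1:int(v)+2,int(u)-1:int(u)+2]) for (u,v),dd in zip(uv,d)])
def tri(obs):
    A=np.zeros((3,3));b=np.zeros(3)
    for tag,uv in obs:
        c,d=ray(tag,[uv]);d=d[0]/np.linalg.norm(d[0]);P=np.eye(3)-np.outer(d,d);A+=P;b+=P@c
    return np.linalg.solve(A,b)
def proj(tag,P):
    p=load(tag);return cv2.projectPoints(np.array(P,float).reshape(-1,1,3),np.array(p['rvec'],float),np.array(p['tvec'],float),np.array(p['K'],float),np.array(p['dist'],float))[0].reshape(-1,2)
def crop(tag,x0,y0,x1,y1,k,out):
    im=cv2.imread(f'pics/{tag}.png')[y0:y1,x0:x1]
    im=cv2.resize(im,None,fx=k,fy=k,interpolation=cv2.INTER_CUBIC);cv2.imwrite(f'pics/{out}.png',im)
E
python3 - <<'E'
from h import *
print(r.get_state())
for n in ['side','top','wrist']: snap(n,n+'0')
E
```

```text
pics
{'time': 0.0, 'joint_positions': array([ 1.00542226,  0.43525122,  0.02497507,  1.57409495, -0.01160856,
        1.13399664, -0.07509208]), 'joint_velocities': array([ 8.47264174e-05,  2.54738197e-04, -1.44085065e-03, -1.23284284e-07,
       -7.23312996e-04,  5.33019100e-04,  1.84010404e-03]), 'joint_efforts': array([ 1.53402566e-04, -6.67867827e+01,  9.84875411e-01, -3.14457607e+01,
       -6.07028184e-02,  4.32703074e-02,  1.70242606e-04]), 'tcp_pos': array([ 0.27874123, -0.55882719,  0.22592828]), 'orientation': array([ 0.60158139, -0.60107021,  0.37253751, -0.37152421]), 'force': array([0.64892407, 0.37913646, 0.63576724]), 'torque': array([-0.03724811, -0.02769745, -0.01819662]), 'grip_width': 0.09189422054674297}
```

View pics/top0.png

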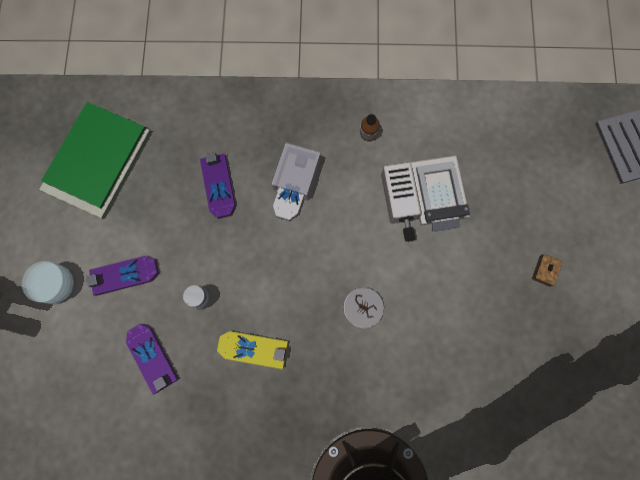

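View pics/side0.png

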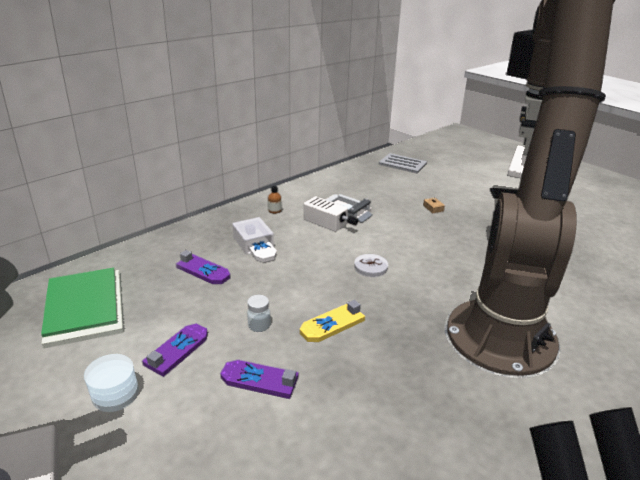

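View pics/wrist0.png

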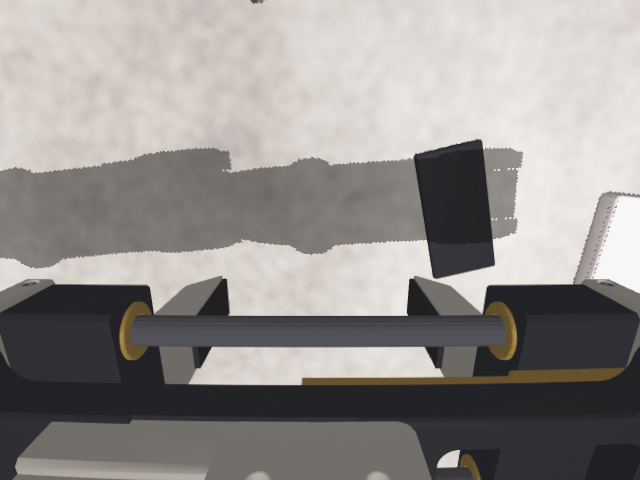

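The carrier look-alikes in top0 are purple at (217,185), (123,275) and (151,358), and yellow at (254,350). The white plate with its nose out of the sleeve, at (289,203), is the one described. The stage is at (430,190) and the knob at (409,235). I'll zoom in on both.

```bash
python3 - <<'E'
from h import *
crop('top0',260,130,340,230,6,'c1'); crop('top0',375,145,480,250,6,'c2'); crop('side0',220,180,400,270,4,'c3')
E
```

```text
(no output)
```

View pics/c1.png

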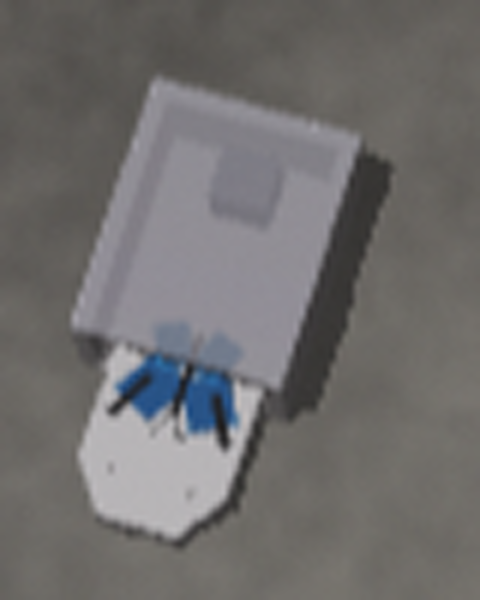

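View pics/c2.png

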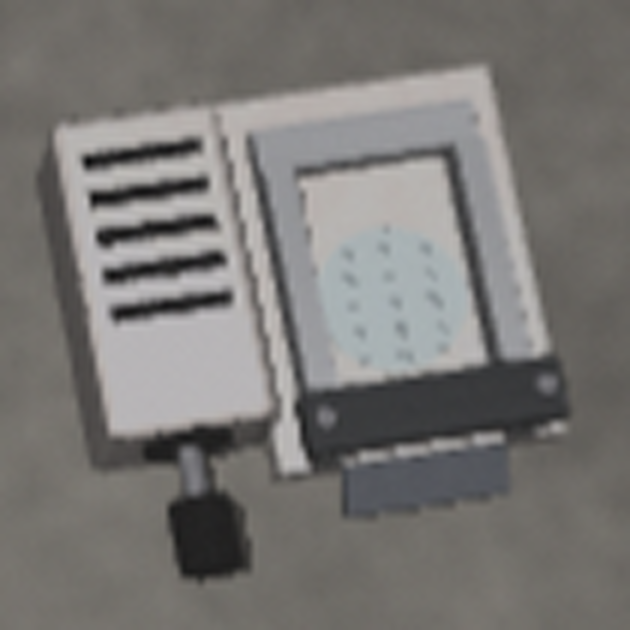

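View pics/c3.png

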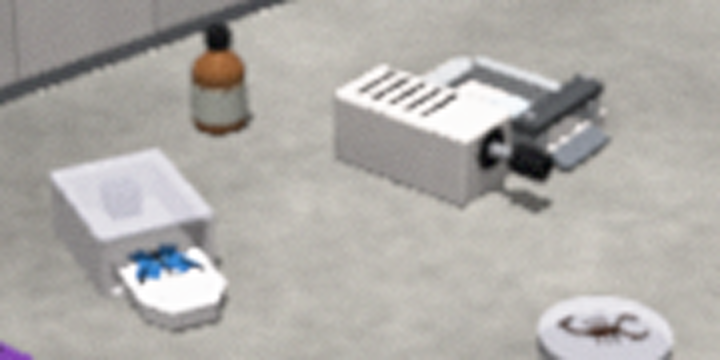

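Crop c1 shows the white plate with its nose at the bottom, and the lug visible through the clear roof at about (245,185). It is the right part. Crop c2 shows the stage: bar at (435,410), ramp at (425,475), knob at (210,535). Next, coarse coordinates.

```bash
python3 - <<'E'
from h import *
np.set_printoptions(precision=4,suppress=True)
f=lambda x,y,x0,y0,k:(x0+(x+.5)/k-.5,y0+(y+.5)/k-.5)
c1=[f(*p,260,130,6) for p in [(105,522),(180,543),(80,458),(240,485),(75,328),(275,390),(155,80),(360,135)]]
print('nose, taper',onz('top0',c1[:4],.018)); print('sleeve top mouthL,R, backL,R',onz('top0',c1[4:],.048))
c2=[f(*p,375,145,6) for p in [(315,472),(567,418),(300,402),(553,360)]]
print('bar top frontL,R backL,R',onz('top0',c2,.044))
print('base back right',onz('top0',[f(488,65,375,145,6)],.014))
print('knob',onz('top0',[f(210,535,375,145,6)],.052))
print('dish',onz('top0',[(364,308)],.01),'bottle',onz('top0',[(369,130)],.03),'jar',onz('top0',[(196,297)],.07), 'purp',onz('top0',[(217,185)],.01))
s=r.get_state();from scipy.spatial.transform import Rotation as R
q=s['orientation'];print(R.from_quat(np.r_[q[1:],q[0]]).as_matrix())
p=r.camera_params('wrist');Rw=cv2.Rodrigues(np.array(p['rvec']))[0];print('wristcam',-Rw.T@np.array(p['tvec']).ravel(),Rw, p['camera_matrix'])
E
```

```text
nose, taper [[0.5842 0.2144 0.018 ]
 [0.5766 0.1853 0.018 ]
 [0.6094 0.2251 0.018 ]
 [0.5999 0.1631 0.018 ]]
sleeve top mouthL,R, backL,R [[0.6521 0.2257 0.048 ]
 [0.6292 0.1492 0.048 ]
 [0.7523 0.1991 0.048 ]
 [0.7314 0.1196 0.048 ]]
bar top frontL,R backL,R [[ 0.5693 -0.1247  0.044 ]
 [ 0.5921 -0.2194  0.044 ]
 [ 0.5962 -0.1196  0.044 ]
 [ 0.6144 -0.2149  0.044 ]]
base back right [[ 0.7427 -0.202   0.014 ]]
knob [[ 0.5427 -0.084   0.052 ]]
dish [[0.3802 0.0127 0.01  ]] bottle [[0.7957 0.0049 0.03  ]] jar [[0.3914 0.375  0.07  ]] purp [[0.6599 0.3599 0.01  ]]
[[ 0.4464 -0.0006  0.8948]
 [-0.8948  0.001   0.4464]
 [-0.0012 -1.     -0.0001]]
wristcam [ 0.3439 -0.5264  0.3842] [[ 0.4464 -0.8948 -0.0002]
 [-0.8606 -0.4294  0.2738]
 [-0.2451 -0.122  -0.9618]] [[337.7306   0.     317.7149]
 [  0.     337.7306 241.4442]
 [  0.       0.       1.    ]]
```

```bash
python3 -m jog '0.0195 0.031 0 0 0 -0.019 1;0.0195 0.031 0 0 0 -0.019 1;0.0195 0.031 0 0 0 -0.019 1;0.0195 0.031 0 0 0 -0.019 1;0.0195 0.031 0 0 0 -0.019 1;0.0195 0.031 0 0 0 -0.019 1;0.0195 0.031 0 0 0 -0.019 1;0.0195 0.031 0 0 0 -0.019 1;0.0195 0.031 0 0 0 -0.019 1;0.0195 0.031 0 0 0 -0.019 1;0.0195 0.031 0 0 0 -0.019 1;0.0195 0.031 0 0 0 -0.019 1'
python3 -m jog '0 0 0 0 0 0 1;0 0 0 0 0 0 1'
python3 - <<'E'
from h import *
s=r.get_state();print(s['tcp_pos'],s['joint_positions'])
snap('wrist','w1')
E
```

```text
time: 1.15
tcp_pos: [0.5135, -0.1856, 0.2267]
orientation: [-0.555, 0.555, -0.438, 0.438]
force: [-0.8, -0.2, -0.1]
grip_width: 0.092
time: 1.32
tcp_pos: [0.514, -0.1847, 0.2265]
orientation: [0.556, -0.556, 0.437, -0.436]
force: [-0.1, -1.0, -0.0]
grip_width: 0.0917
[ 0.51396865 -0.18465881  0.22645784] [ 0.33031589  0.31349289 -0.1073468   1.75946258  0.03677513  1.07102771
 -1.12047917]
```

View pics/w1.png

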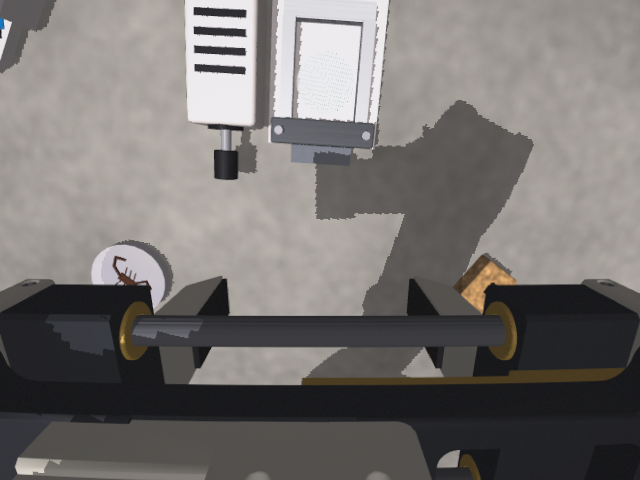

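w1 shows the stage from above: bar corners near (272,118)–(376,150), ramp at (320,155), knob at (226,165). I'll take a second view, shifted, on the way to the carrier.

```bash
python3 -m jog '0.004 0.027 -0.004 0 0 0 1;0.004 0.027 -0.004 0 0 0 1;0.004 0.027 -0.004 0 0 0 1;0 0 0 0 0 0 1;0 0 0 0 0 0 1'
python3 - <<'E'
from h import *
snap('wrist','w2')
crop('w1',180,90,400,210,3.6,'c4'); crop('w2',200,60,460,220,3,'c5')
E
```

```text
time: 1.78
tcp_pos: [0.5245, -0.1063, 0.2145]
orientation: [-0.555, 0.556, -0.438, 0.438]
force: [-0.4, -0.6, 0.7]
grip_width: 0.0919
```

View pics/c4.png

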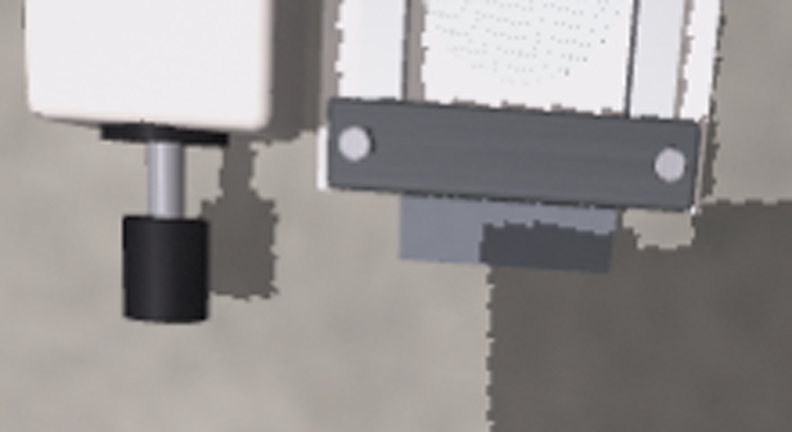

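View pics/w2.png

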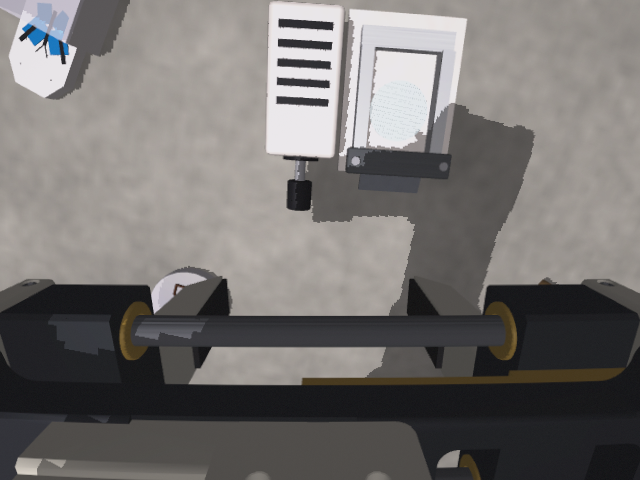

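View pics/c5.png

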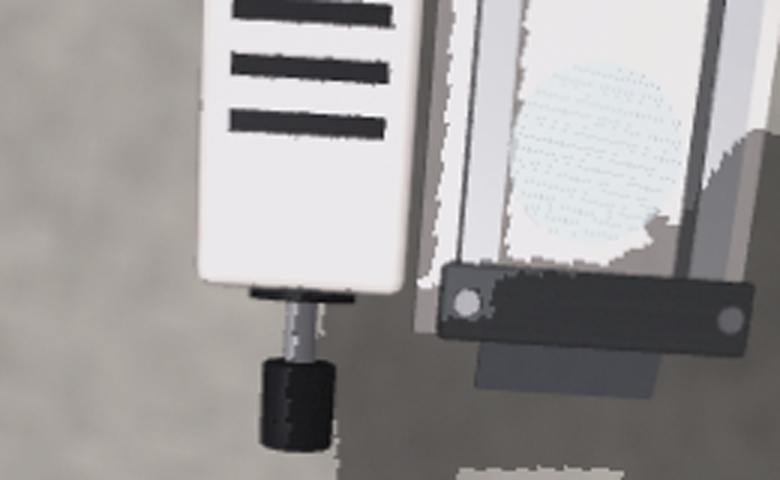

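```bash
python3 - <<'E'
from h import *
np.set_printoptions(precision=4,suppress=True)
f=lambda p,x0,y0,k:(x0+(p[0]+.5)/k-.5,y0+(p[1]+.5)/k-.5)
A=lambda p:('w1',f(p,180,90,3.6)); B=lambda p:('w2',f(p,200,60,3)); T=lambda p:('top0',f(p,375,145,6))
L={'scrL':(A((354,143)),B((467,303)),T((326,417))),'scrR':(A((669,165)),B((731,320)),T((547,383))),'barFL':(A((328,186)),B((438,338))),'barFR':(A((694,209)),B((747,357))),
'rampL':(A((400,258)),B((475,387))),'rampR':(A((610,272)),B((655,398))),'knob':(A((166,268)),B((298,405)))}
for k,o in L.items():
    P=tri(o[:2]);print(k,P,'dep',dep('w1',[o[0][1]])[0],dep('w2',[o[1][1]])[0])
    if len(o)>2: print('   top',onz('top0',[o[2][1]],P[2])[0], tri(o))
    print('   on z', [onz(t,[uv],.0445 if k[0] in 'sb' else .007 if k[0]=='r' else .052)[0][:2] for t,uv in o])
E
```

```text
scrL [ 0.5903 -0.1271  0.0477] dep [ 0.5904 -0.1271  0.0473] [ 0.5902 -0.1272  0.047 ]
   top [ 0.5896 -0.1285  0.0477] [ 0.59   -0.1275  0.0483]
   on z [array([ 0.5904, -0.1268]), array([ 0.5902, -0.1275]), array([ 0.5904, -0.1291])]
scrR [ 0.6049 -0.2095  0.0479] dep [ 0.6048 -0.2096  0.0477] [ 0.605  -0.2097  0.0477]
   top [ 0.6044 -0.2113  0.0479] [ 0.6048 -0.2103  0.0471]
   on z [array([ 0.605, -0.21 ]), array([ 0.6051, -0.2108]), array([ 0.6053, -0.2122])]
barFL [ 0.5776 -0.1217  0.0409] dep [ 0.5773 -0.1182  0.0137] [ 0.5751 -0.1257  0.0003]
   on z [array([ 0.5779, -0.1223]), array([ 0.5775, -0.1214])]
barFR [ 0.5954 -0.2195  0.045 ] dep [ 0.5966 -0.2242  0.0146] [ 0.5953 -0.2374  0.    ]
   on z [array([ 0.5956, -0.2196]), array([ 0.5953, -0.2197])]
rampL [ 0.5616 -0.1427  0.005 ] dep [ 0.5613 -0.1424  0.0004] [ 0.5617 -0.1425  0.0061]
   on z [array([ 0.5617, -0.1428]), array([ 0.5617, -0.1424])]
rampR [ 0.5733 -0.2053  0.0117] dep [ 0.5726 -0.2063  0.001 ] [ 0.5729 -0.2089  0.0006]
   on z [array([ 0.5728, -0.2057]), array([ 0.5733, -0.2068])]
knob [ 0.5459 -0.0826  0.0416] dep [ 0.5471 -0.0851  0.0515] [ 0.5473 -0.0828  0.0518]
   on z [array([ 0.5472, -0.0852]), array([ 0.5473, -0.0828])]
```

Stage origin is about (0.586, -0.171) with yaw about 10.2°. The knob fits this. Now to the carrier, turning +151° so that the later turn stays within j7's range.

```bash
python3 -m jog '0.0055 0.013 0 0 0 0.12 1;0.0055 0.013 0 0 0 0.12 1;0.0055 0.013 0 0 0 0.12 1;0.0055 0.013 0 0 0 0.12 1;0.0055 0.013 0 0 0 0.12 1;0.0055 0.013 0 0 0 0.12 1;0.0055 0.013 0 0 0 0.12 1;0.0055 0.013 0 0 0 0.12 1;0.0055 0.013 0 0 0 0.12 1;0.0055 0.013 0 0 0 0.12 1;0.0055 0.013 0 0 0 0.12 1'
python3 -m jog '0.0055 0.013 0 0 0 0.12 1;0.0055 0.013 0 0 0 0.12 1;0.0055 0.013 0 0 0 0.12 1;0.0055 0.013 0 0 0 0.12 1;0.0055 0.013 0 0 0 0.12 1;0.0055 0.013 0 0 0 0.12 1;0.0055 0.013 0 0 0 0.12 1;0.0055 0.013 0 0 0 0.12 1;0.0055 0.013 0 0 0 0.12 1;0.0055 0.013 0 0 0 0.12 1;0.0055 0.013 0 0 0 0.12 1;0 0 0 0 0 0 1'
python3 - <<'E'
from h import *
s=r.get_state();print(s['tcp_pos'],s['joint_positions'],s['time'])
snap('wrist','w3')
E
```

```text
time: 2.75
tcp_pos: [0.586, 0.0342, 0.2147]
orientation: [-0.707, 0.708, -0.005, 0.005]
force: [-0.2, -0.5, 0.7]
grip_width: 0.092
time: 3.75
tcp_pos: [0.647, 0.1795, 0.2141]
orientation: [0.561, -0.561, -0.43, 0.43]
force: [-0.1, 0.4, -0.5]
grip_width: 0.0916
[0.64697332 0.17953596 0.21411043] [ 0.08542503  0.62869446 -0.73317965  1.41792517  0.42591861  1.25690147
  0.62569461] 3.75
```

View pics/w3.png

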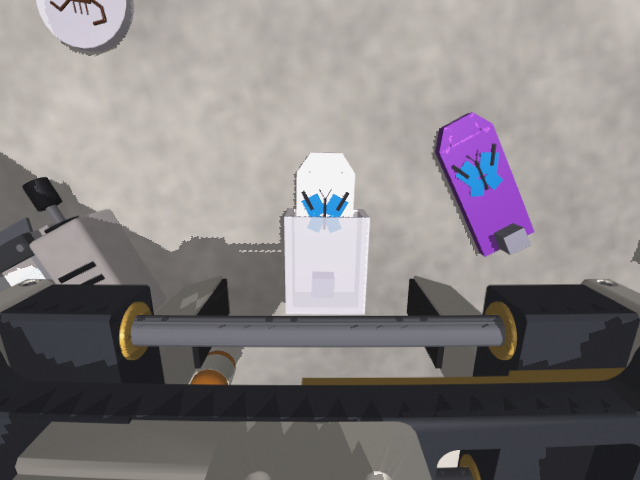

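```bash
python3 -m jog '-0.024 0.0065 -0.01 0 0 0 1;-0.024 0.0065 -0.01 0 0 0 1;0 0 0 0 0 0 1;0 0 0 0 0 0 1'
python3 - <<'E'
from h import *
snap('wrist','w4')
crop('w3',270,130,390,330,3,'c6'); crop('w4',260,160,400,330,3.5,'c7')
E
```

```text
time: 4.13
tcp_pos: [0.5971, 0.1905, 0.1944]
orientation: [-0.563, 0.563, 0.427, -0.429]
force: [0.5, -0.3, 1.2]
grip_width: 0.0915
```

View pics/c6.png

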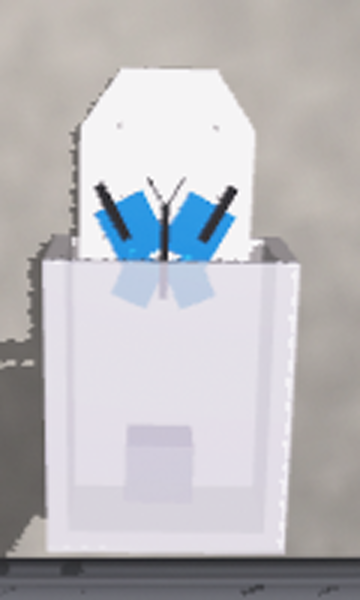

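View pics/c7.png

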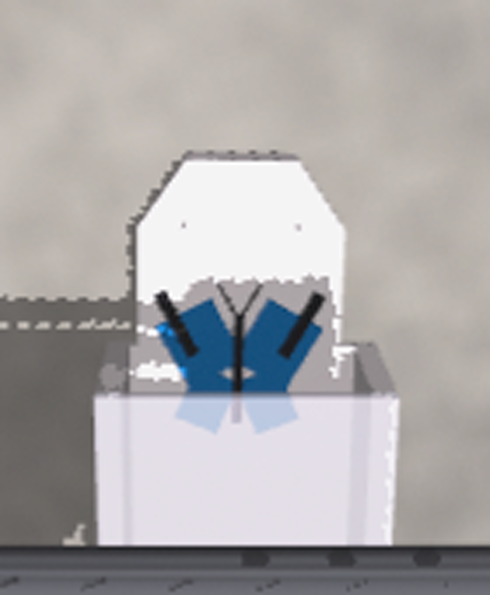

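```bash
python3 - <<'E'
from h import *
np.set_printoptions(precision=4,suppress=True)
f=lambda p,x0,y0,k:(x0+(p[0]+.5)/k-.5,y0+(p[1]+.5)/k-.5)
A=lambda p:('w3',f(p,270,130,3)); B=lambda p:('w4',f(p,260,160,3.5))
L={'dotL':((120,126),(183,226)),'dotR':((216,127),(298,228)),'taperL':((80,131),(137,228)),'taperR':((254,131),(344,231)),'noseL':((118,68),(185,158)),'noseR':((216,68),(298,159)),'mouthL':((43,262),(95,395)),'mouthR':((300,264),(398,397))}
for k,(a,b) in L.items():
    o=(A(a),B(b));z=.048 if k[0]=='m' else .018
    print(k,tri(o),'dep',dep('w3',[o[0][1]])[0],'on z',*[onz(t,[uv],z)[0][:2] for t,uv in o])
print(onz('w3',[A((46,552))[1],A((286,553))[1]],.048))
s=r.get_state();print(s['tcp_pos'])
E
```

```text
dotL [0.5977 0.1833 0.0181] dep [0.5977 0.1835 0.018 ] on z [0.5977 0.1835] [0.5976 0.1831]
dotR [0.6063 0.2151 0.0216] dep [0.6066 0.2153 0.0176] on z [0.6066 0.2153] [0.6071 0.2151]
taperL [0.5962 0.1691 0.0103] dep [0.5968 0.1684 0.0011] on z [0.5958 0.1697] [0.5947 0.1701]
taperR [0.6111 0.2276 0.0196] dep [0.6114 0.2277 0.0169] on z [0.6113 0.2276] [0.6116 0.2277]
noseL [0.579  0.1884 0.015 ] dep [0.5791 0.1874 0.0001] on z [0.5789 0.188 ] [0.5786 0.1891]
noseR [0.5874 0.22   0.0185] dep [0.5881 0.2212 0.0001] on z [0.5874 0.2201] [0.5875 0.2201]
mouthL [0.6322 0.1482 0.0432] dep [0.6317 0.1487 0.0464] on z [0.6314 0.1489] [0.6306 0.1492]
mouthR [0.654  0.2297 0.0468] dep [0.6556 0.2305 0.0402] on z [0.6537 0.2298] [0.6534 0.2295]
[[0.7322 0.12   0.048 ]
 [0.7547 0.2022 0.048 ]]
[0.5985 0.1903 0.1949]
```

Carrier centre is about (0.656, 0.1845) with the nose at yaw 164.9°, and the tool is already aligned. I'll grasp at plate x ≈ +35, which is (0.622, 0.1935).

```bash
python3 -m jog '0.012 0.0016 -0.025 0 0 0.003 1;0.0117 0.0017 -0.025 0 0 0.003 1;0 0 -0.03 0 0 0 1;0 0 -0.03 0 0 0 1;0 0 -0.03 0 0 0 1;0 0 -0.03 0 0 0 1;0 0 -0.016 0 0 0 1;0 0 -0.004 0 0 0 1;0 0 0 0 0 0 1;0 0 0 0 0 0 1'
python3 - <<'E'
from h import *
s=r.get_state();print(s['tcp_pos'],s['force'])
snap('wrist','w5')
E
```

```text
time: 5.02
tcp_pos: [0.6231, 0.1956, 0.0058]
orientation: [-0.561, 0.561, 0.431, -0.43]
force: [-0.1, 1.3, -0.3]
grip_width: 0.0916
[0.62308028 0.1956043  0.00582561] [-0.08477223  1.26147408 -0.2737434 ]
```

View pics/w5.png

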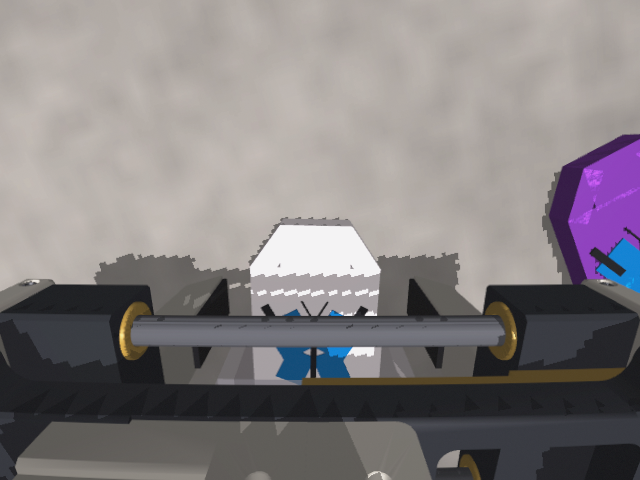

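The plate (nose at (315,222)) sits between the two pads, at x≈205 and 425. I'll close now.

```bash
python3 -m jog '-0.0005 -0.0018 0 0 0 0 1;0 0 0 0 0 0 0;0 0 0 0 0 0 0;0 0 0 0 0 0 0;0 0 0 0 0 0 0;0 0 0 0 0 0 0;0 0 0 0 0 0 0;0 0 0 0 0 0 0'
```

```text
time: 5.73
tcp_pos: [0.6212, 0.1943, 0.0048]
orientation: [0.561, -0.561, -0.431, 0.431]
force: [-0.4, -0.1, 0.5]
grip_width: 0.0598
```

```bash
python3 -m jog '-0.006 0.0016 0 0 0 0 0;-0.0115 0.0031 0 0 0 0 0;-0.0115 0.0031 0 0 0 0 0;-0.0115 0.0031 0 0 0 0 0;-0.0115 0.0031 0 0 0 0 0;-0.0115 0.0031 0 0 0 0 0;-0.0115 0.0031 0 0 0 0 0;-0.0115 0.0031 0 0 0 0 0;-0.0115 0.0031 0 0 0 0 0;-0.0115 0.0031 0 0 0 0 0;0 0 0 0 0 0 0;0 0 0 0 0 0 0'
python3 - <<'E'
from h import *
snap('side','s1');snap('wrist','w6');crop('s1',200,190,360,290,5,'c8')
E
```

```text
time: 6.73
tcp_pos: [0.5112, 0.2239, 0.0048]
orientation: [-0.56, 0.561, 0.431, -0.431]
force: [0.7, -0.2, -1.7]
grip_width: 0.0596
```

View pics/c8.png

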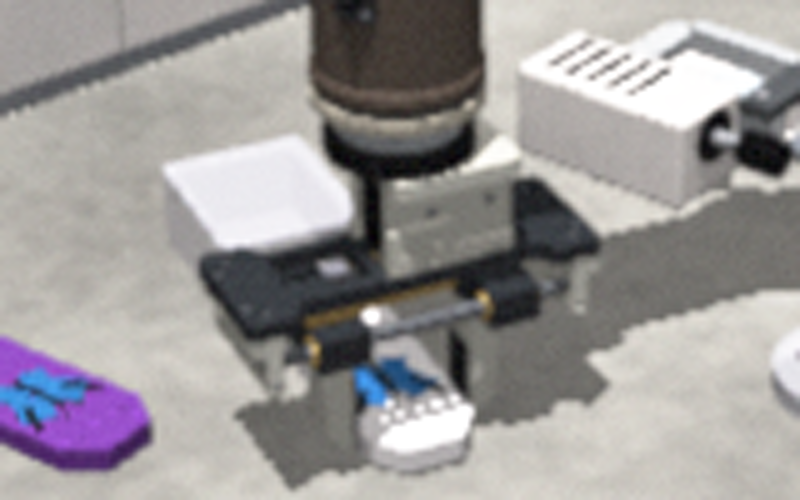

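View pics/w6.png

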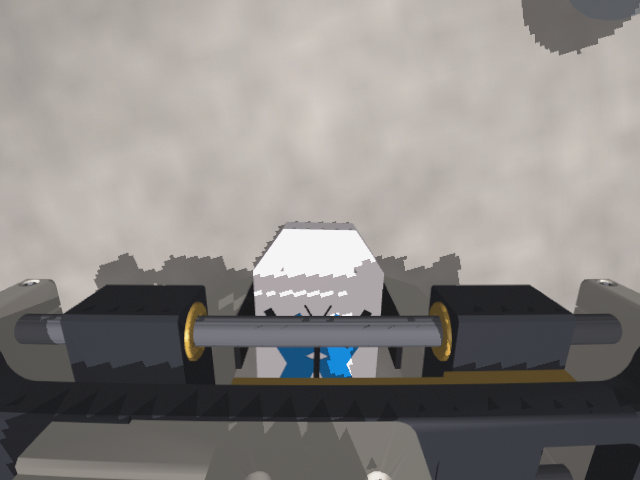

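The carrier is clear of the sleeve and level. I'll set it down and shift the grip back to plate x ≈ -23.

```bash
python3 -m jog '0 0 -0.0025 0 0 0 0;0 0 0 0 0 0 0;0 0 0 0 0 0 1;0 0 0 0 0 0 1;0 0 0 0 0 0 1;0 0 0 0 0 0 1;0 0 0 0 0 0 1;0 0 0.0015 0 0 0 1'
python3 -m jog '0.011 -0.003 0 0 0 0 1;0.011 -0.003 0 0 0 0 1;0.011 -0.003 0 0 0 0 1;0.011 -0.003 0 0 0 0 1;0.011 -0.003 0 0 0 0 1;0 0 0 0 0 0 1;0 0 0 0 0 0 0;0 0 0 0 0 0 0;0 0 0 0 0 0 0;0 0 0 0 0 0 0;0 0 0 0 0 0 0;0 0 0 0 0 0 0'
python3 - <<'E'
from h import *
snap('side','s2');snap('wrist','w7');crop('s2',200,190,360,290,5,'c9')
E
```

```text
time: 7.5
tcp_pos: [0.5116, 0.2237, 0.0036]
orientation: [0.561, -0.561, -0.431, 0.431]
force: [-0.4, 0.2, 0.8]
grip_width: 0.0909
time: 8.5
tcp_pos: [0.5664, 0.2088, 0.0039]
orientation: [-0.561, 0.561, 0.431, -0.431]
force: [-0.3, 0.8, 0.9]
grip_width: 0.0597
```

View pics/c9.png

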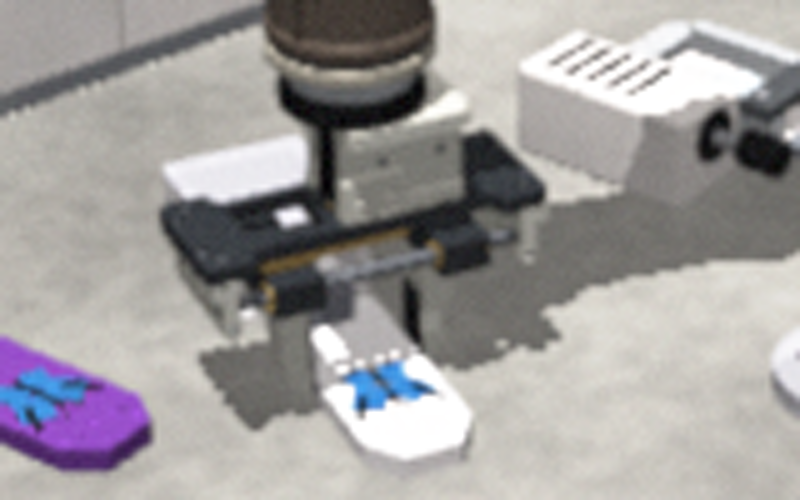

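View pics/w7.png

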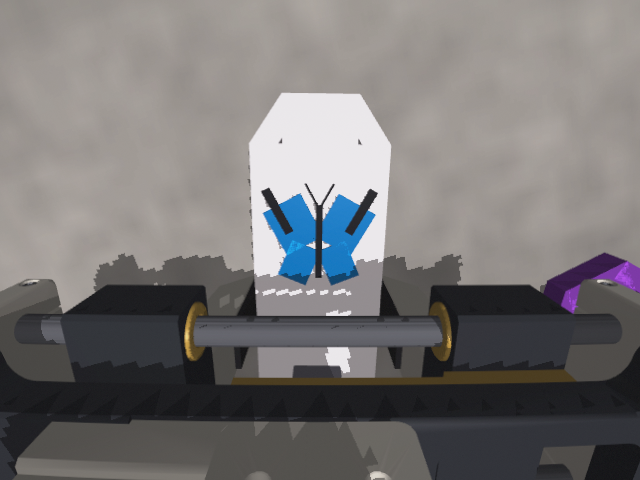

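```bash
python3 - <<'E'
from h import *
from scipy.spatial.transform import Rotation as R
np.set_printoptions(precision=4,suppress=True)
s=r.get_state();q=s['orientation'];M=R.from_quat(np.r_[q[1:],q[0]]).as_matrix();print(s['tcp_pos'],np.degrees(np.arctan2(M[1,0],M[0,0])),M[:,1])
P=onz('w7',[(281,93),(361,93),(250,143),(391,143),(281,141),(360,141)],.014);print(P)
print((P-s['tcp_pos'])@M)
E
python3 -m jog '0 0 0.01 0 0 0 0;0 0 0.02 0 0 0 0;0 0 0.03 0 0 0 0;0 0 0.03 0 0 0 0;0 0 0.03 0 0 0 0;0 0 0 0 0 0 0;0 0 0 0 0 0 0'
python3 - <<'E'
from h import *
snap('side','s3');snap('wrist','w8');crop('s3',200,150,360,270,5,'c10')
E
```

```text
[0.5664 0.2089 0.0038] 75.07994233823742 [-0.0002 -0.0001 -1.    ]
[[0.4702 0.2184 0.014 ]
 [0.4786 0.25   0.014 ]
 [0.4857 0.2002 0.014 ]
 [0.501  0.2577 0.014 ]
 [0.4884 0.2131 0.014 ]
 [0.4969 0.2452 0.014 ]]
[[-0.0155 -0.0101  0.0954]
 [ 0.0171 -0.0102  0.0954]
 [-0.0292 -0.0102  0.0757]
 [ 0.0304 -0.0102  0.0757]
 [-0.016  -0.0102  0.0765]
 [ 0.0173 -0.0102  0.0765]]
time: 9.18
tcp_pos: [0.5678, 0.2093, 0.1261]
orientation: [-0.56, 0.561, 0.432, -0.429]
force: [-0.3, 1.1, -2.1]
grip_width: 0.0595
```

View pics/c10.png

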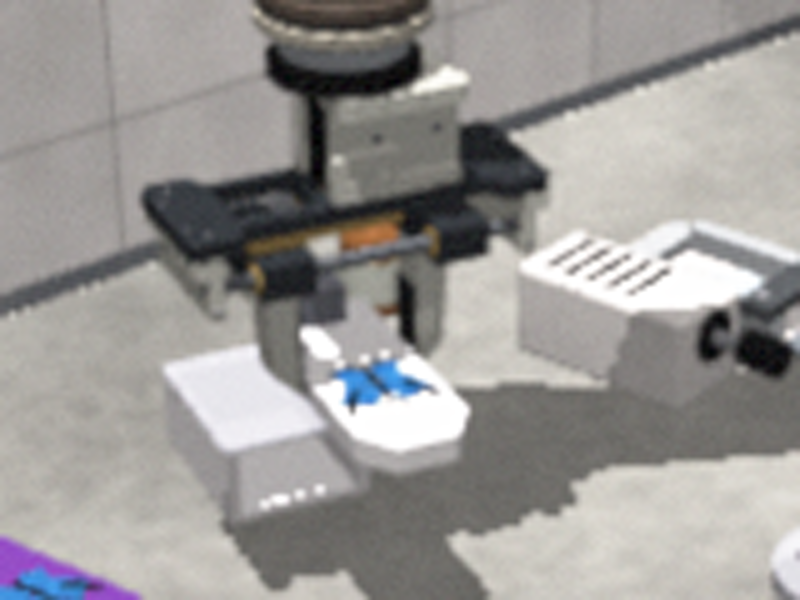

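View pics/w8.png

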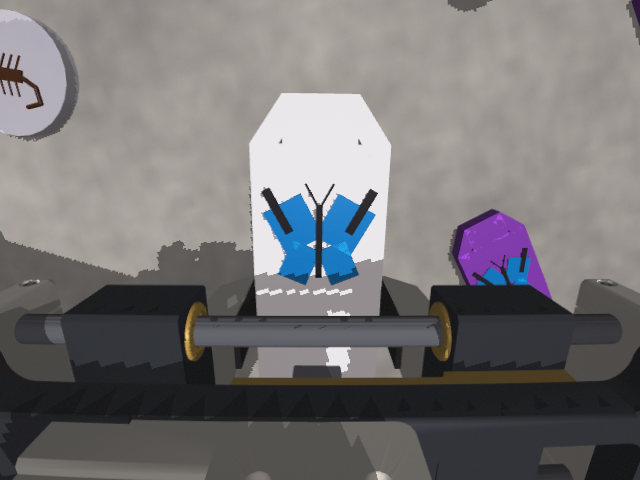

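The hold is firm: the plate is at the same pixels after the lift, so there is no droop. Now transfer with a -155° turn.

```bash
python3 -m jog '-0.0044 -0.0174 0 0 0 -0.1175 0;-0.0044 -0.0174 0 0 0 -0.1175 0;-0.0044 -0.0174 0 0 0 -0.1175 0;-0.0044 -0.0174 0 0 0 -0.1175 0;-0.0044 -0.0174 0 0 0 -0.1175 0;-0.0044 -0.0174 0 0 0 -0.1175 0;-0.0044 -0.0174 0 0 0 -0.1175 0;-0.0044 -0.0174 0 0 0 -0.1175 0;-0.0044 -0.0174 0 0 0 -0.1175 0;-0.0044 -0.0174 0 0 0 -0.1175 0;-0.0044 -0.0174 0 0 0 -0.1175 0;-0.0044 -0.0174 0 0 0 -0.1175 0'
python3 -m jog '-0.0044 -0.0174 0 0 0 -0.1175 0;-0.0044 -0.0174 0 0 0 -0.1175 0;-0.0044 -0.0174 0 0 0 -0.1175 0;-0.0044 -0.0174 0 0 0 -0.1175 0;-0.0044 -0.0174 0 0 0 -0.1175 0;-0.0044 -0.0174 0 0 0 -0.1175 0;-0.0044 -0.0174 0 0 0 -0.1175 0;-0.0044 -0.0174 0 0 0 -0.1175 0;-0.0044 -0.0174 0 0 0 -0.1175 0;-0.0044 -0.0174 0 0 0 -0.1175 0;-0.0044 -0.0174 0 0 0 -0.1175 0;0 0 0 0 0 0 0'
python3 - <<'E'
from h import *
from scipy.spatial.transform import Rotation as R
snap('wrist','w9')
s=r.get_state();q=s['orientation'];M=R.from_quat(np.r_[q[1:],q[0]]).as_matrix();print(s['tcp_pos'],np.degrees(np.arctan2(M[1,0],M[0,0])),M[:,1],s['joint_positions'])
E
```

```text
time: 10.28
tcp_pos: [0.5125, -0.0012, 0.1224]
orientation: [-0.706, 0.706, -0.038, 0.036]
force: [-0.1, 1.1, -2.3]
grip_width: 0.0596
time: 11.28
tcp_pos: [0.4632, -0.1951, 0.1225]
orientation: [-0.539, 0.541, -0.457, 0.456]
force: [-0.4, -0.6, -1.2]
grip_width: 0.0597
[ 0.46383386 -0.19318001  0.12253099] -80.02283244902578 [-2.94447356e-03 -4.16848439e-04 -9.99995578e-01] [ 0.32265673  0.36201258 -0.04525379  1.9878487   0.02414934  0.79493089
 -1.13328878]
```

View pics/w9.png

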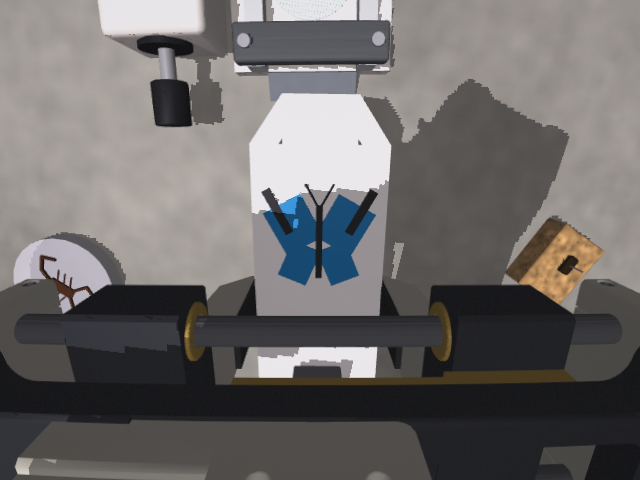

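```bash
python3 - <<'E'
from h import *
crop('w9',220,0,420,160,4,'c11')
E
```

```text
(no output)
```

View pics/c11.png

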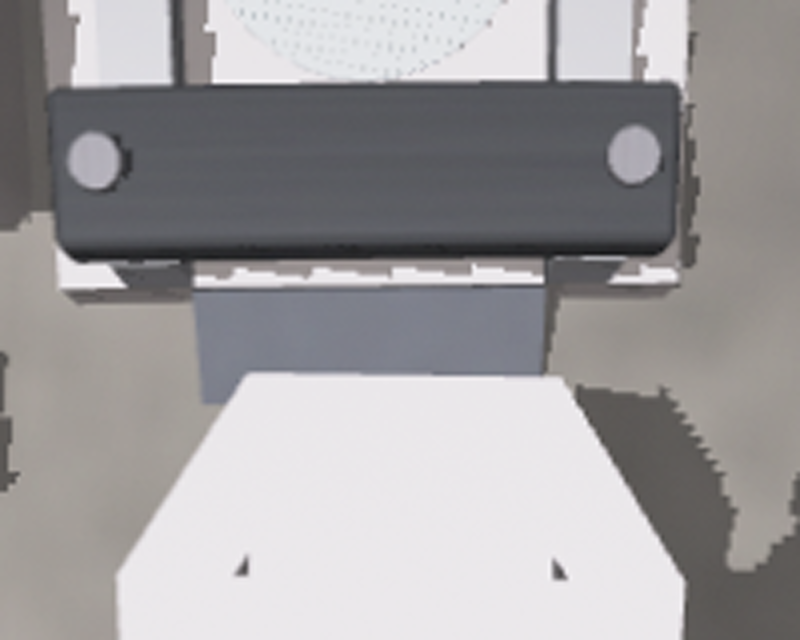

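```bash
python3 - <<'E'
from h import *
from scipy.spatial.transform import Rotation as R
np.set_printoptions(precision=4,suppress=True)
f=lambda p:(220+(p[0]+.5)/4-.5,(p[1]+.5)/4-.5)
S=onz('w9',[f((95,160)),f((634,154))],.0477);M_=onz('w9',[f((193,287)),f((545,288))],.014)
B=onz('w9',[f((70,258)),f((670,252))],.043)
for n,P in (('scr',S),('ramp',M_),('bar',B)):
    d=P[1]-P[0];print(n,P[:,:2],'mid',P.mean(0)[:2],'xyaw',np.degrees(np.arctan2(d[1],d[0]))+90,np.linalg.norm(d))
s=r.get_state();print(s['tcp_pos'])
# plate in world now (top at tcp+.0102)
z=s['tcp_pos'][2]+.0102
P=onz('w9',[f((245,373)),f((562,376)),f((117,573)),f((686,579))],z)
print(P);d=P[1]-P[0];print(np.degrees(np.arctan2(d[1],d[0]))+90);d=P[3]-P[2];print(np.degrees(np.arctan2(d[1],d[0]))+90)
q=s['orientation'];M=R.from_quat(np.r_[q[1:],q[0]]).as_matrix();print((P-s['tcp_pos'])@M)
E
```

```text
scr [[ 0.5902 -0.1274]
 [ 0.6049 -0.2096]] mid [ 0.5975 -0.1685] xyaw 10.101516330809133 0.08351868263803071
ramp [[ 0.5802 -0.1393]
 [ 0.5905 -0.2021]] mid [ 0.5853 -0.1707] xyaw 9.376363466803383 0.0636742382918357
bar [[ 0.5764 -0.1239]
 [ 0.5932 -0.2188]] mid [ 0.5848 -0.1714] xyaw 10.057812994229067 0.09633642809626526
[ 0.4638 -0.1932  0.1225]
[[ 0.553  -0.165   0.1327]
 [ 0.5581 -0.1969  0.1327]
 [ 0.5314 -0.1544  0.1327]
 [ 0.5407 -0.2137  0.1327]]
9.066272859276538
8.969793400882907
[[-0.0123 -0.0105  0.0927]
 [ 0.02   -0.0105  0.0922]
 [-0.0265 -0.0104  0.0732]
 [ 0.0335 -0.0104  0.0721]]
```

```bash
python3 - <<'E'
from h import *
from scipy.spatial.transform import Rotation as R
np.set_printoptions(precision=4,suppress=True)
s=r.get_state();snap('wrist','w10');crop('w10',220,0,420,160,4,'c12')
q=s['orientation'];M=R.from_quat(np.r_[q[1:],q[0]]).as_matrix();print(s['tcp_pos'],np.degrees(np.arctan2(M[1,0],M[0,0]))+90,np.abs(s['joint_velocities']).max())
E
```

```text
[ 0.4638 -0.1932  0.1225] 9.977167550974215 0.05345787788474087
```

View pics/c12.png

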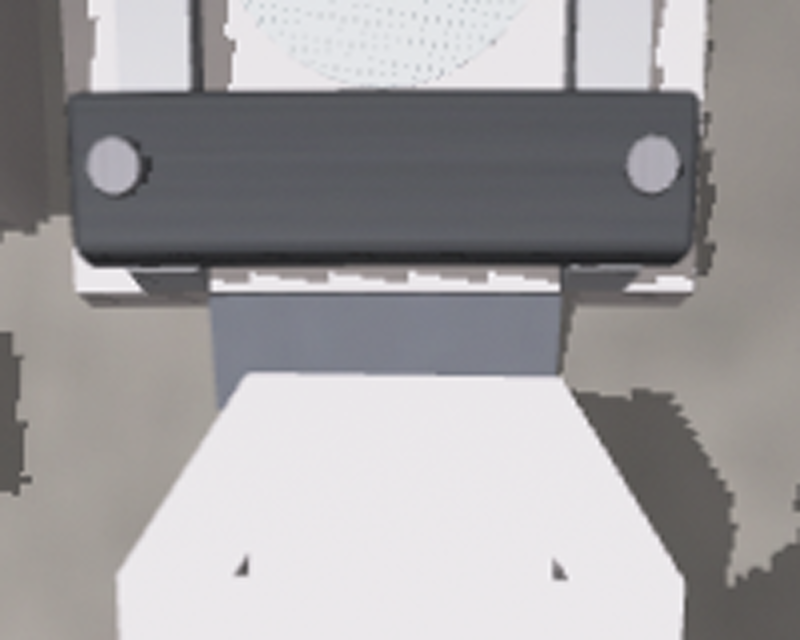

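```bash
python3 - <<'E'
from h import *
from scipy.spatial.transform import Rotation as R
np.set_printoptions(precision=4,suppress=True)
f=lambda p:(220+(p[0]+.5)/4-.5,(p[1]+.5)/4-.5)
t='w10'
S=onz(t,[f((114,165)),f((653,164))],.0477);M_=onz(t,[f((210,293)),f((562,295))],.014)
for n,P in (('scr',S),('ramp',M_)):
    d=P[1]-P[0];print(n,P[:,:2],'mid',P.mean(0)[:2],'xyaw',np.degrees(np.arctan2(d[1],d[0]))+90,np.linalg.norm(d))
a=np.radians(10.1);X=np.array([np.cos(a),np.sin(a)]);Y=np.array([-X[1],X[0]])
s=r.get_state();z=.1225+.0102
P=onz(t,[f((245,373)),f((562,376)),f((117,573)),f((686,579))],z)
O=S.mean(0)[:2]-.012*X;print('O',O)
for p in P: print((p[:2]-O)@X,(p[:2]-O)@Y)
d=P[1]-P[0];print(np.degrees(np.arctan2(d[1],d[0]))+90);d=P[3]-P[2];print(np.degrees(np.arctan2(d[1],d[0]))+90)
q=s['orientation'];M=R.from_quat(np.r_[q[1:],q[0]]).as_matrix();print((P-np.array([.4638,-.1932,.1225]))@M,s['tcp_pos'])
E
```

```text
scr [[ 0.5902 -0.1273]
 [ 0.6048 -0.2097]] mid [ 0.5975 -0.1685] xyaw 10.068924807120496 0.08364416215266925
ramp [[ 0.58   -0.1395]
 [ 0.5907 -0.2023]] mid [ 0.5853 -0.1709] xyaw 9.672578591295093 0.06376593762391353
O [ 0.5857 -0.1706]
-0.030261075178566434 0.013779422525145883
-0.03060487727678949 -0.018477995358089697
-0.04987400504057887 0.02786179851610683
-0.050607390060727515 -0.032171875893683456
9.489360194292487
9.400096542188479
[[-0.0145 -0.0104  0.0937]
 [ 0.0178 -0.0104  0.0933]
 [-0.0286 -0.0104  0.0741]
 [ 0.0314 -0.0104  0.0733]] [ 0.4644 -0.1917  0.1227]
```

```bash
python3 -m jog '0 0 -0.025 0 0 0.009 0;0 0 -0.025 0 0 0 0;0 0 -0.025 0 0 0 0;0 0 -0.02 0 0 0 0;0 0 -0.006 0 0 0 0;0 0 0 0 0 0 0;0 0 0 0 0 0 0;0 0 0 0 0 0 0;0 0 0 0 0 0 0'
python3 - <<'E'
from h import *
from scipy.spatial.transform import Rotation as R
np.set_printoptions(precision=4,suppress=True)
s=r.get_state();snap('wrist','w11');crop('w11',200,0,440,160,3.3,'c13');snap('side','s4');crop('s4',260,170,400,290,5,'c14')
q=s['orientation'];M=R.from_quat(np.r_[q[1:],q[0]]).as_matrix();print(s['tcp_pos'],np.degrees(np.arctan2(M[1,0],M[0,0]))+90,M[:,1],np.abs(s['joint_velocities']).max())
E
```

```text
time: 12.13
tcp_pos: [0.4665, -0.1916, 0.0239]
orientation: [0.545, -0.544, 0.45, -0.452]
force: [0.5, -0.2, -1.3]
grip_width: 0.0595
[ 0.4665 -0.1916  0.0239] 10.751725164082217 [ 0.0021 -0.0006 -1.    ] 0.003860669046218457
```

View pics/c13.png

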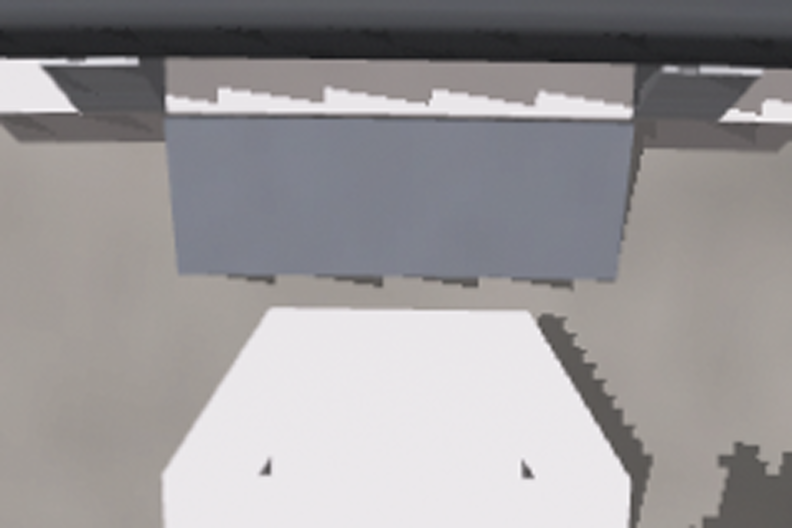

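View pics/c14.png

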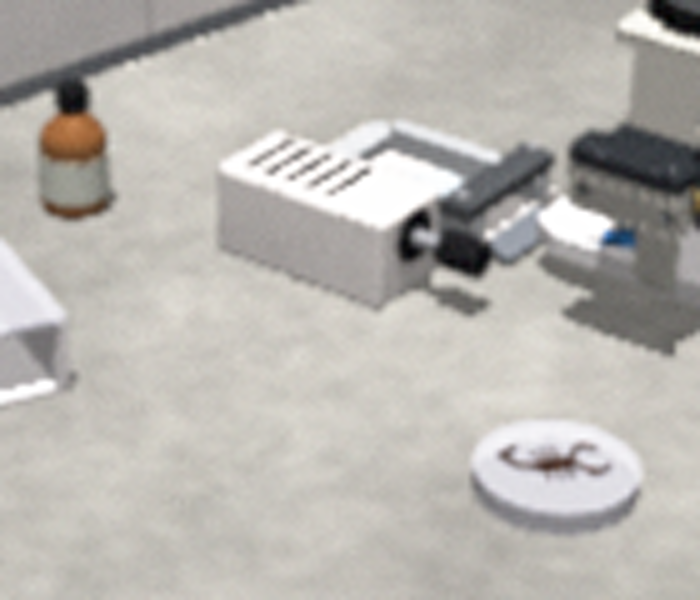

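```bash
python3 - <<'E'
from h import *
np.set_printoptions(precision=4,suppress=True)
f=lambda p:(200+(p[0]+.5)/3.3-.5,(p[1]+.5)/3.3-.5)
t='w11'
a=np.radians(10.0);X=np.array([np.cos(a),np.sin(a)]);Y=np.array([-X[1],X[0]]);O=np.array([.5857,-.1706])
for n,pp,z in (('rampT',[(165,118),(634,121)],.014),('rampB',[(178,272),(617,278)],.007),('nose',[(272,308),(530,311)],.0341),('taper',[(162,474),(631,480)],.0341)):
    P=onz(t,[f(p) for p in pp],z);d=P[1]-P[0];Q=np.c_[(P[:,:2]-O)@X,(P[:,:2]-O)@Y];print(n,Q.ravel(),'mid',Q.mean(0),np.degrees(np.arctan2(d[1],d[0]))+90)
E
```

```text
rampT [-0.0007  0.0319 -0.0002 -0.0317] mid [-0.0004  0.0001] 10.473358417675996
rampB [-0.019   0.032  -0.019  -0.0319] mid [-0.019  0.   ] 10.055142855340364
nose [-0.0277  0.0157 -0.0276 -0.0162] mid [-0.0276 -0.0003] 10.162625607197782
taper [-0.0477  0.03   -0.0476 -0.0301] mid [-0.0477 -0.    ] 10.05251238845426
```

Plate and slot agree to within 0.3 mm and 0.1°. Lower and start inserting.

```bash
python3 -m jog '0 0 -0.0048 0 0 0 0;0.0098 0.0017 0 0 0 0 0;0.0098 0.0017 0 0 0 0 0;0.0098 0.0017 0 0 0 0 0;0.0098 0.0017 0 0 0 0 0;0.0098 0.0018 0 0 0 0 0;0 0 0 0 0 0 0;0 0 0 0 0 0 0'
python3 - <<'E'
from h import *
snap('wrist','w12')
E
```

```text
time: 12.9
tcp_pos: [0.5152, -0.1825, 0.0178]
orientation: [0.545, -0.545, 0.451, -0.451]
force: [-1.0, -1.1, -0.7]
grip_width: 0.0595
```

View pics/w12.png

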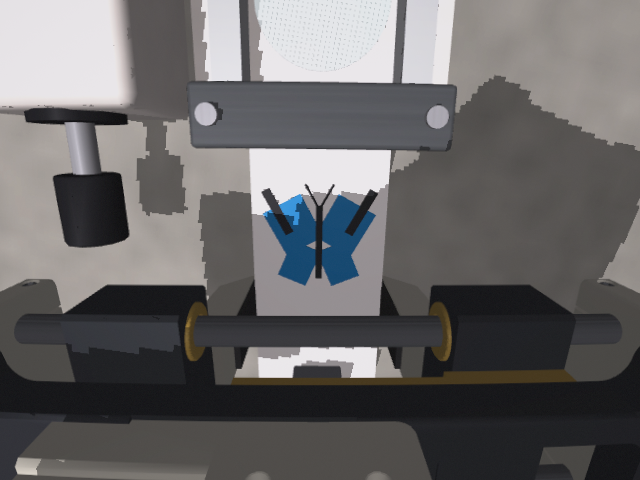

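```bash
python3 -m jog '0.0098 0.0017 0.001 0 0 0 0;0.0098 0.0017 0 0 0 0 0;0.0098 0.0017 0 0 0 0 0;0.0098 0.0017 0 0 0 0 0;0.0098 0.0018 0 0 0 0 0;0 0 0 0 0 0 0;0 0 0 0 0 0 0'
python3 - <<'E'
from h import *
np.set_printoptions(precision=4,suppress=True)
snap('wrist','w13')
a=np.radians(10.0);X=np.array([np.cos(a),np.sin(a)]);Y=np.array([-X[1],X[0]]);O=np.array([.5857,-.1706])
t=r.get_state()['tcp_pos'][:2]-O;print(t@X,t@Y)
E
```

```text
time: 13.53
tcp_pos: [0.5641, -0.1739, 0.0187]
orientation: [0.545, -0.545, 0.451, -0.451]
force: [0.0, 0.9, -1.8]
grip_width: 0.0596
-0.022716113730765534 0.00036827427519706867
```

View pics/w13.png

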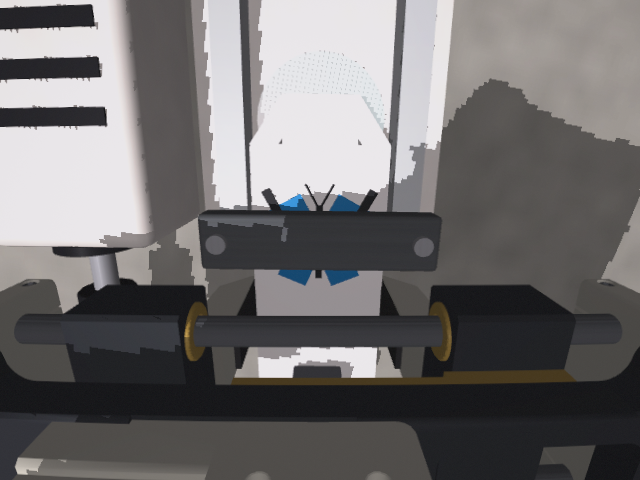

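The nose is in straight, but at this grip the centre of mass is still in front of the slot floor, so releasing here could tip the plate. I'll back out, set it down level and regrip near the tail, in line with the lug. That lets me push it much further before letting go.

```bash
python3 -m jog '-0.0118 -0.0021 0 0 0 0 0;-0.0118 -0.0021 0 0 0 0 0;-0.0118 -0.0021 0 0 0 0 0;-0.0118 -0.0021 0 0 0 0 0;-0.0118 -0.0021 0 0 0 0 0;-0.0118 -0.0021 0 0 0 0 0;-0.0118 -0.0021 0 0 0 0 0;-0.0118 -0.0021 0 0 0 0 0;-0.0118 -0.0021 0 0 0 0 0;0 0 0 0 0 0 0;0 0 0 0 0 0 0'
python3 -m jog '0 0 -0.008 0 0 0 0;0 0 -0.006 0 0 0 0;0 0 0 0 0 0 0;0 0 0 0 0 0 1;0 0 0 0 0 0 1;0 0 0 0 0 0 1;0 0 0 0 0 0 1;0 0 0 0 0 0 1;0 0 0 0 0 0 1'
python3 -m jog '-0.008 -0.0014 0 0 0 0 1;-0.008 -0.0014 0 0 0 0 1;-0.008 -0.0014 0 0 0 0 1;0 0 0 0 0 0 1;0 0 0 0 0 0 1;0 0 0 0 0 0 0;0 0 0 0 0 0 0;0 0 0 0 0 0 0;0 0 0 0 0 0 0;0 0 0 0 0 0 0;0 0 0 0 0 0 0'
python3 - <<'E'
from h import *
snap('wrist','w14')
E
```

```text
time: 14.5
tcp_pos: [0.4568, -0.1934, 0.0191]
orientation: [-0.544, 0.544, -0.451, 0.451]
force: [0.4, 0.5, -1.0]
grip_width: 0.0595
time: 15.25
tcp_pos: [0.4574, -0.1932, 0.0051]
orientation: [0.545, -0.545, 0.451, -0.451]
force: [0.0, -0.1, -0.2]
grip_width: 0.0908
time: 16.17
tcp_pos: [0.4335, -0.1973, 0.0049]
orientation: [0.545, -0.545, 0.451, -0.451]
force: [0.4, -0.0, -1.0]
grip_width: 0.0598
```

View pics/w14.png

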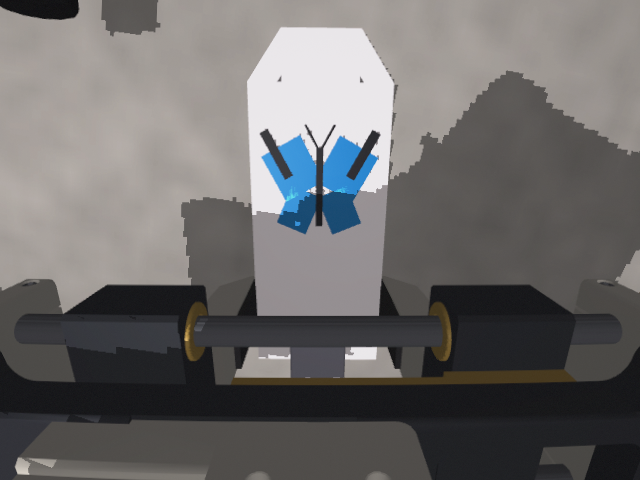

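```bash
python3 -m jog '0 0 0.005 0 0 0 0;0 0 0.008 0 0 0 0;0 0 0.0045 0 0 0 0;0 0 0 0 0 0 0;0 0 0 0 0 0 0;0 0 0 0 0 0 0'
python3 - <<'E'
from h import *
np.set_printoptions(precision=4,suppress=True)
s=r.get_state();print(s['tcp_pos'])
snap('wrist','w15');crop('w15',220,0,420,160,4,'c15');crop('w14',220,0,420,160,4,'c16')
f=lambda p:p
a=np.radians(10.0);X=np.array([np.cos(a),np.sin(a)]);Y=np.array([-X[1],X[0]]);O=np.array([.5857,-.1706])
t=s['tcp_pos'][:2]-O;print(t@X,t@Y)
E
```

```text
time: 16.72
tcp_pos: [0.4333, -0.1974, 0.0226]
orientation: [0.545, -0.545, 0.451, -0.451]
force: [0.3, -0.1, -0.5]
grip_width: 0.0594
[ 0.4333 -0.1974  0.0226]
-0.15471665408467314 4.228262111896028e-05
```

View pics/c15.png

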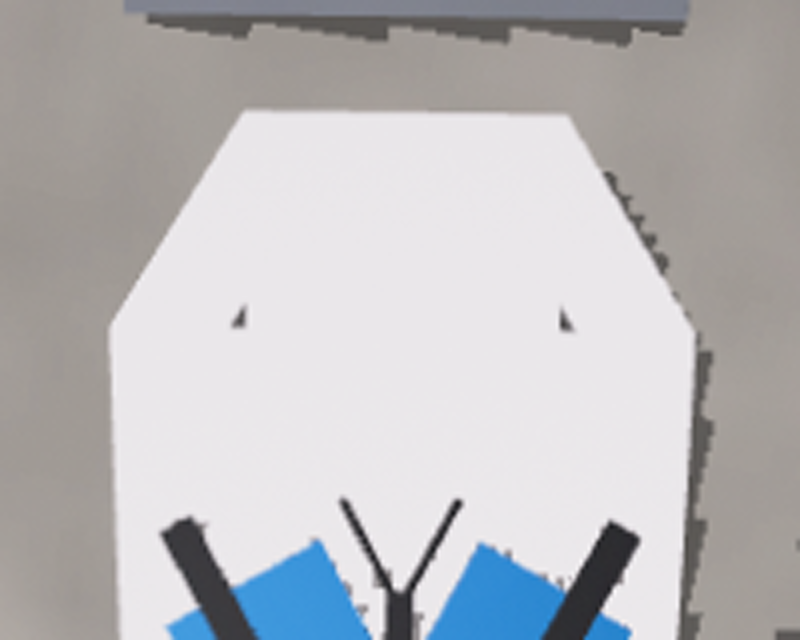

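View pics/c16.png

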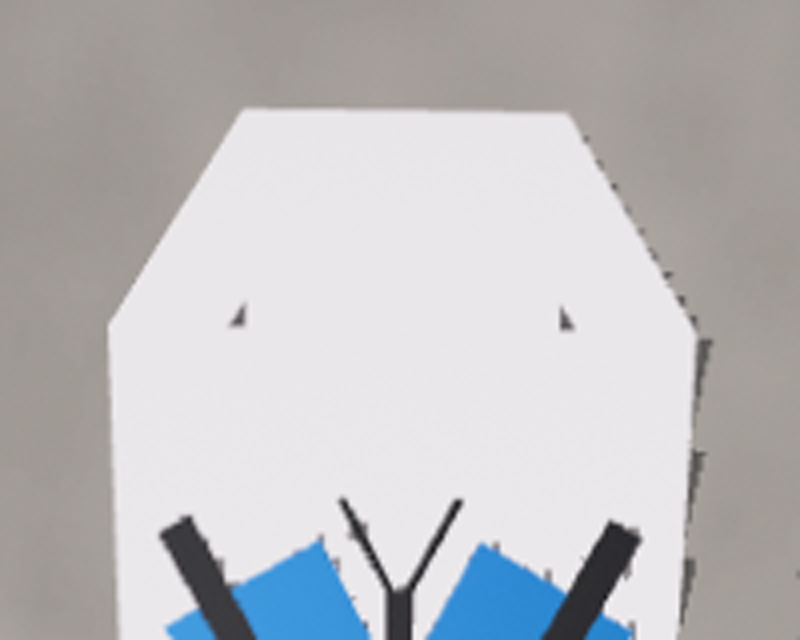

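```bash
python3 - <<'E'
from h import *
np.set_printoptions(precision=4,suppress=True)
f=lambda p:(220+(p[0]+.5)/4-.5,(p[1]+.5)/4-.5)
t='w15'
a=np.radians(10.0);X=np.array([np.cos(a),np.sin(a)]);Y=np.array([-X[1],X[0]]);O=np.array([.5857,-.1706])
for n,pp,z in (('rampB',[(125,12),(688,21)],.007),('nose',[(245,110),(569,116)],.0315),('taper',[(109,327),(695,332)],.0315)):
    P=onz(t,[f(p) for p in pp],z);d=P[1]-P[0];Q=np.c_[(P[:,:2]-O)@X,(P[:,:2]-O)@Y];print(n,Q.ravel(),'mid',Q.mean(0),np.degrees(np.arctan2(d[1],d[0]))+90,np.linalg.norm(d))
E
```

```text
rampB [-0.0192  0.0319 -0.0192 -0.032 ] mid [-0.0192 -0.    ] 9.95664582734696 0.0638867027642656
nose [-0.0367  0.016  -0.0368 -0.016 ] mid [-0.0367 -0.    ] 9.810787888659675 0.03198769250742303
taper [-0.0568  0.0301 -0.0565 -0.0298] mid [-0.0566  0.0002] 10.295682331127566 0.05988162447105826
```

```bash
python3 -m jog '0.0113 0.002 -0.0015 0 0 0 0;0.0113 0.002 0 0 0 0 0;0.0113 0.002 0 0 0 0 0;0.0113 0.002 0 0 0 0 0;0.0113 0.002 0 0 0 0 0;0.0113 0.002 0 0 0 0 0;0 0 0 0 0 0 0'
python3 -m jog '0.0113 0.002 0 0 0 0 0;0.0113 0.002 0 0 0 0 0;0.0113 0.002 0 0 0 0 0;0.0113 0.002 0 0 0 0 0;0.0113 0.002 0 0 0 0 0;0.0113 0.002 0 0 0 0 0;0 0 0 0 0 0 0;0 0 0 0 0 0 0'
python3 - <<'E'
from h import *
s=r.get_state();print(s['tcp_pos'],s['force'])
snap('wrist','w16');snap('side','s5');crop('s5',280,170,400,260,6,'c17')
a=np.radians(10.0);X=np.array([np.cos(a),np.sin(a)]);Y=np.array([-X[1],X[0]]);O=np.array([.5857,-.1706])
t=s['tcp_pos'][:2]-O;print(t@X,t@Y)
E
```

```text
time: 17.35
tcp_pos: [0.5046, -0.1844, 0.0211]
orientation: [0.546, -0.544, 0.45, -0.451]
force: [0.7, -0.0, -1.2]
grip_width: 0.0594
time: 18.02
tcp_pos: [0.5694, -0.1731, 0.0208]
orientation: [0.545, -0.545, 0.451, -0.451]
force: [0.6, -1.0, -0.8]
grip_width: 0.0593
[ 0.56937925 -0.17308687  0.02080852] [ 0.63925377 -0.9779074  -0.81407359]
-0.01650464247231736 0.00038497747229366614
```

View pics/w16.png

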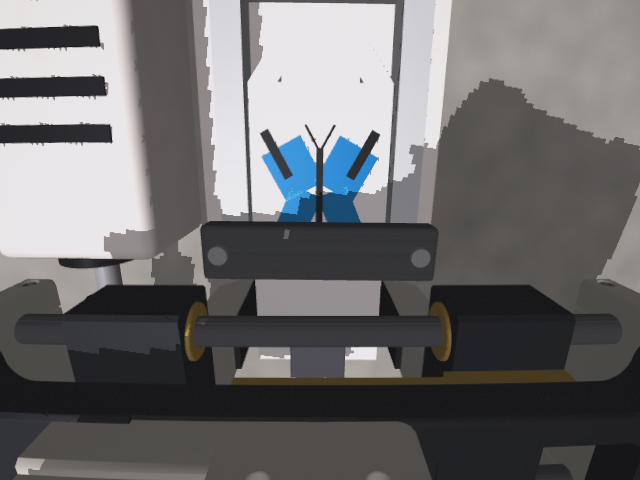

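View pics/c17.png

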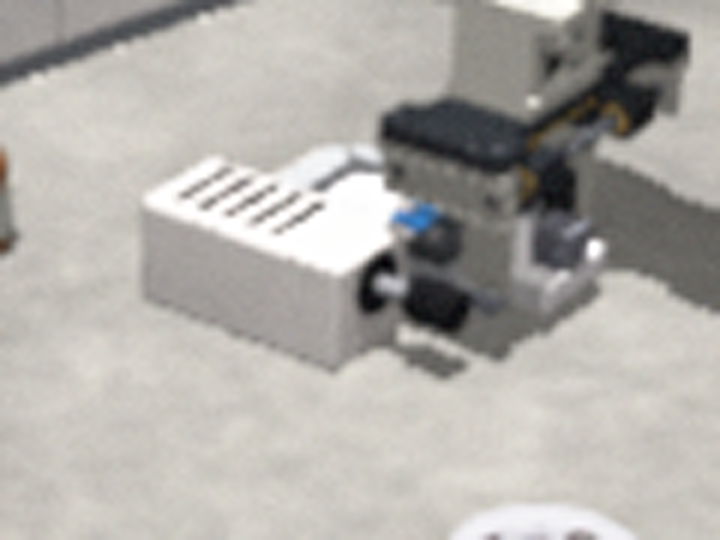

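Level, with most of the plate in the slot. I'll set it down, release, and take the lug across y.

```bash
python3 -m jog '0 0 -0.0018 0 0 0 0;0 0 0 0 0 0 0;0 0 0 0 0 0 1;0 0 0 0 0 0 1;0 0 0 0 0 0 1;0 0 0 0 0 0 1;0 0 0 0 0 0 1;0 0 0 0 0 0 1'
python3 -m jog '0 0 0.0125 0 0 0 1;-0.0105 -0.0019 0 0 0 0 1;-0.0105 -0.0019 0 0 0 0 1;0 0 0 0 0 0 1;0 0 0 0 0 0 1'
python3 - <<'E'
from h import *
s=r.get_state();print(s['tcp_pos'],s['force'])
snap('wrist','w17');snap('side','s6');crop('s6',280,170,400,260,6,'c18')
a=np.radians(10.0);X=np.array([np.cos(a),np.sin(a)]);Y=np.array([-X[1],X[0]]);O=np.array([.5857,-.1706])
t=s['tcp_pos'][:2]-O;print(t@X,t@Y)
E
```

```text
time: 18.78
tcp_pos: [0.569, -0.1734, 0.0192]
orientation: [0.545, -0.545, 0.451, -0.451]
force: [0.2, -0.2, 0.5]
grip_width: 0.0913
time: 19.2
tcp_pos: [0.5466, -0.1777, 0.0317]
orientation: [-0.544, 0.545, -0.452, 0.451]
force: [0.1, 0.4, -0.1]
grip_width: 0.0918
[ 0.54661838 -0.17766762  0.03171841] [ 0.13395334  0.40691135 -0.06485384]
-0.03971516630592688 -0.00017379756761142678
```

View pics/w17.png

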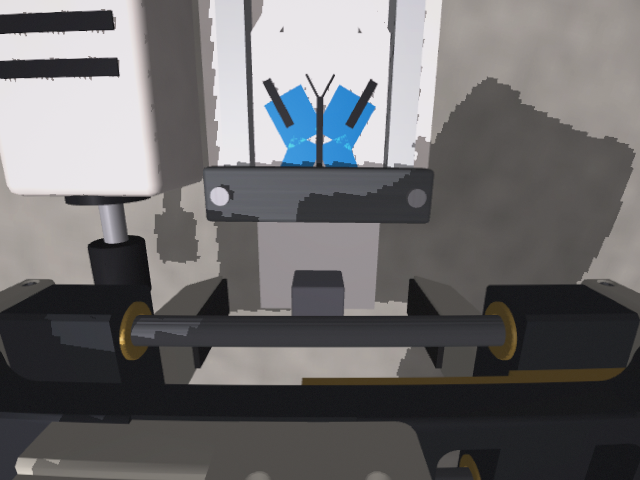

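View pics/c18.png

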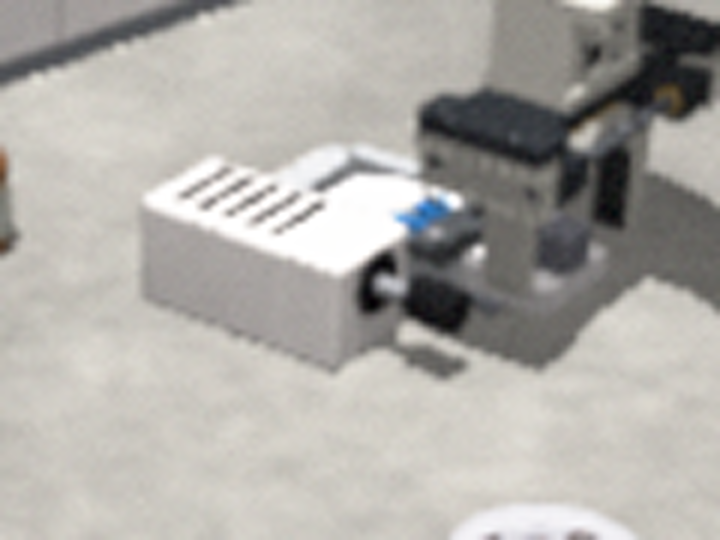

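```bash
python3 -m jog '0.002 0.0004 0 0 0 0 0;0 0 0 0 0 0 0;0 0 0 0 0 0 0;0 0 0 0 0 0 0;0 0 0 0 0 0 0;0 0 0 0 0 0 0;0 0 0 0 0 0 0;0 0 0 0 0 0 0;0 0 0 0 0 0 0;0 0 0 0 0 0 0'
python3 -m jog '0.004 0.0007 0 0 0 0 0;0.004 0.0007 0 0 0 0 0;0.003 0.0005 0 0 0 0 0;0 0 0 0 0 0 0;0 0 0 0 0 0 0'
```

```text
time: 20.13
tcp_pos: [0.5499, -0.1768, 0.0317]
orientation: [-0.545, 0.545, -0.451, 0.451]
force: [0.4, -0.1, -1.0]
grip_width: 0.0299
time: 20.55
tcp_pos: [0.5613, -0.1746, 0.0316]
orientation: [0.545, -0.545, 0.451, -0.451]
force: [-0.2, -0.1, -0.6]
grip_width: 0.0239
```

Lug gripped (24 mm). Creep forward until it meets the back stop.

```bash
python3 -m jog '0.002 0.00035 0 0 0 0 0;0.001 0.00018 0 0 0 0 0;0 0 0 0 0 0 0;0 0 0 0 0 0 0'
python3 -m jog '0.001 0.00018 0 0 0 0 0;0.001 0.00018 0 0 0 0 0;0 0 0 0 0 0 0;0 0 0 0 0 0 0'
python3 - <<'E'
from h import *
snap('wrist','w18')
E
```

```text
time: 20.88
tcp_pos: [0.564, -0.1743, 0.0316]
orientation: [0.545, -0.545, 0.451, -0.451]
force: [-0.3, 0.2, -0.8]
grip_width: 0.0237
time: 21.22
tcp_pos: [0.566, -0.1739, 0.0316]
orientation: [0.545, -0.545, 0.451, -0.451]
force: [0.7, 0.4, -2.4]
grip_width: 0.0233
```

View pics/w18.png

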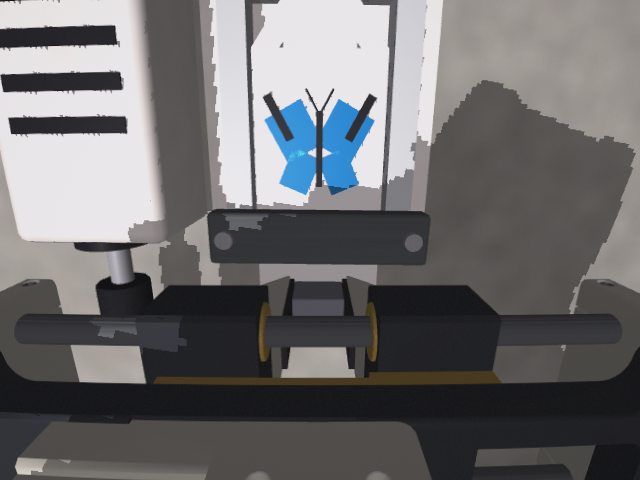

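```bash
python3 - <<'E'
from h import *
crop('w18',200,0,440,160,3.3,'c19'); crop('w18',230,190,410,380,3.5,'c20')
a=np.radians(10.0);X=np.array([np.cos(a),np.sin(a)]);Y=np.array([-X[1],X[0]]);O=np.array([.5857,-.1706])
for t,pp in (('w17',[(281,30),(360,30)]),('w18',[(281,45),(360,45)])):
  P=onz(t,pp,.028);print(t,[((p[:2]-O)@X,(p[:2]-O)@Y) for p in P])
P=onz('w18',[(320,3)],.032);print([((p[:2]-O)@X,(p[:2]-O)@Y) for p in P])
E
```

```text
w17 [(np.float64(0.08105809514419476), np.float64(0.016808592511199167)), (np.float64(0.08147490443348877), np.float64(-0.017047221050253053))]
w18 [(np.float64(0.09491330532755234), np.float64(0.01731559749702186)), (np.float64(0.095370827672166), np.float64(-0.016848928264881033))]
[(np.float64(0.10992211610388065), np.float64(0.0006936533511124216))]
```

View pics/c19.png

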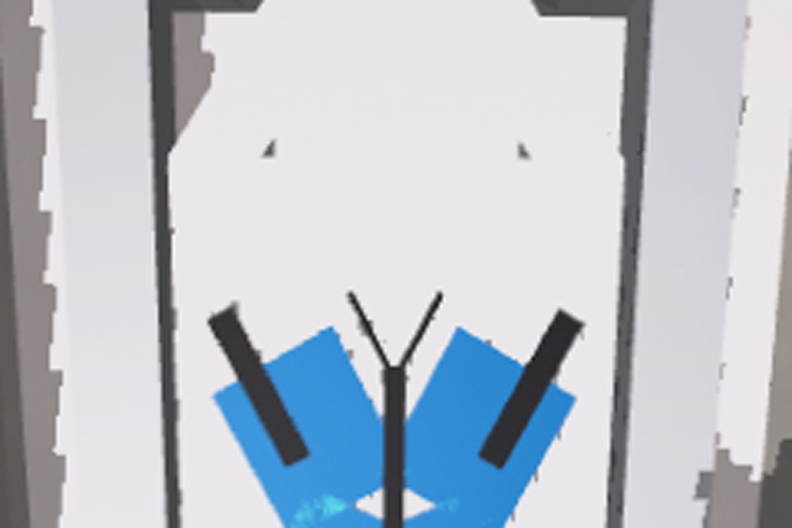

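View pics/c20.png

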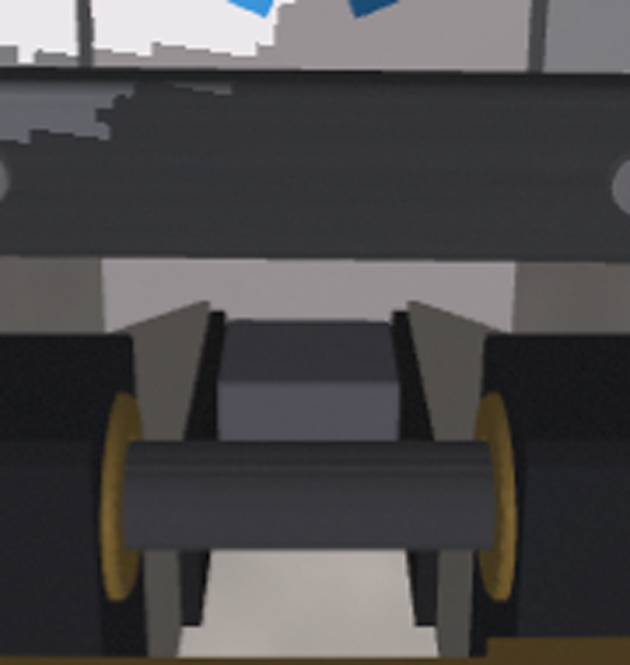

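About 2 mm remain by the dot marks (stage x 95.1, expected 97 when home). Continue.

```bash
python3 -m jog '0.001 0.00018 0 0 0 0 0;0.001 0.00018 0 0 0 0 0;0 0 0 0 0 0 0;0 0 0 0 0 0 0'
python3 -m jog '0.001 0.00018 0 0 0 0 0;0 0 0 0 0 0 0;0 0 0 0 0 0 0'
```

```text
time: 21.6
tcp_pos: [0.5679, -0.1736, 0.0316]
orientation: [-0.545, 0.545, -0.451, 0.451]
force: [-0.7, 1.1, -0.7]
grip_width: 0.024
time: 21.85
tcp_pos: [0.568, -0.1736, 0.0316]
orientation: [-0.544, 0.545, -0.452, 0.451]
force: [-5.9, -1.1, 3.1]
grip_width: 0.0235
```

```bash
python3 -m jog '0.001 0.00018 0 0 0 0 0;0 0 0 0 0 0 0;0 0 0 0 0 0 0'
python3 - <<'E'
from h import *
snap('wrist','w19');crop('w19',200,0,440,160,3.3,'c21')
a=np.radians(10.0);X=np.array([np.cos(a),np.sin(a)]);Y=np.array([-X[1],X[0]]);O=np.array([.5857,-.1706])
s=r.get_state();t=s['tcp_pos'][:2]-O;print(t@X,t@Y)
E
```

```text
time: 22.1
tcp_pos: [0.568, -0.1736, 0.0316]
orientation: [-0.544, 0.545, -0.452, 0.45]
force: [-8.3, -0.0, 7.9]
grip_width: 0.0234
-0.017975240879800874 8.216418679849678e-05
```

View pics/c21.png

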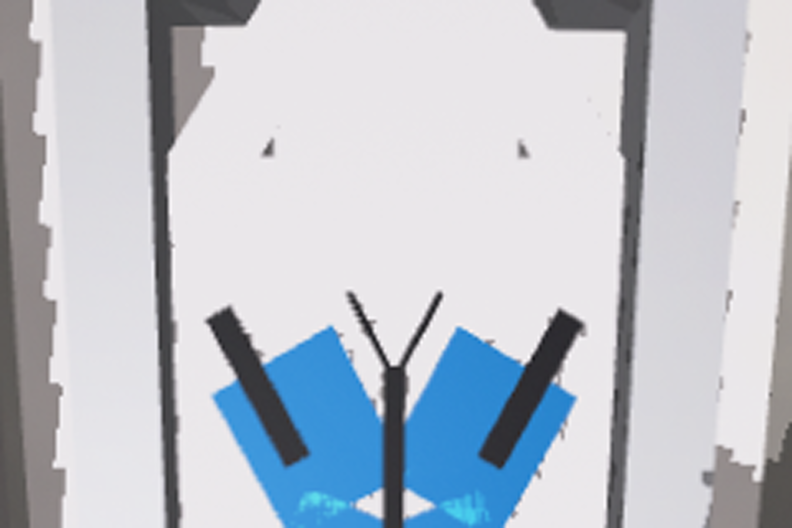

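It has stopped against the back stop with 8 N. I'll release the lug, rise and check.

```bash
python3 -m jog '0 0 0 0 0 0 0.8;0 0 0 0 0 0 0.8;0 0 0 0 0 0 0.8;0 0 0 0 0 0 0.8;0 0 0 0 0 0 0.8;0 0 0 0 0 0 0.8;0 0 0.02 0 0 0 0.8;0 0 0.03 0 0 0 0.8;-0.012 0.0456 0.02 0 0 0 0.45;-0.0122 0.0456 0 0 0 0 0.45;0 0 0 0 0 0 0.45;0 0 0 0 0 0 0.45' 2>&1

```

```text
out of range: a shift must lie within [-0.0417, 0.0417]
```

```bash
python3 -m jog '0 0 0 0 0 0 0.8;0 0 0 0 0 0 0.8;0 0 0 0 0 0 0.8;0 0 0 0 0 0 0.8;0 0 0 0 0 0 0.8;0 0 0 0 0 0 0.8;0 0 0.02 0 0 0 0.8;0 0 0.03 0 0 0 0.8;0 0 0.02 0 0 0 0.8'
python3 -m jog '-0.008 0.0304 0 0 0 0 0.45;-0.008 0.0304 0 0 0 0 0.45;-0.0082 0.0304 0 0 0 0 0.45;0 0 0 0 0 0 0.45;0 0 0 0 0 0 0.45;0 0 0 0 0 0 0.45'
python3 - <<'E'
from h import *
s=r.get_state();print(s['tcp_pos'],s['grip_width'])
snap('wrist','w20');snap('top','t1');crop('t1',375,145,480,250,6,'c22')
E
```

```text
time: 22.9
tcp_pos: [0.5703, -0.1733, 0.1033]
orientation: [0.545, -0.544, 0.451, -0.451]
force: [0.3, -0.2, -0.3]
grip_width: 0.0731
time: 23.4
tcp_pos: [0.546, -0.0824, 0.1018]
orientation: [-0.545, 0.545, -0.451, 0.451]
force: [1.2, -1.1, 0.2]
grip_width: 0.042
[ 0.54598097 -0.08241028  0.10179509] 0.042038800787142984
```

View pics/w20.png

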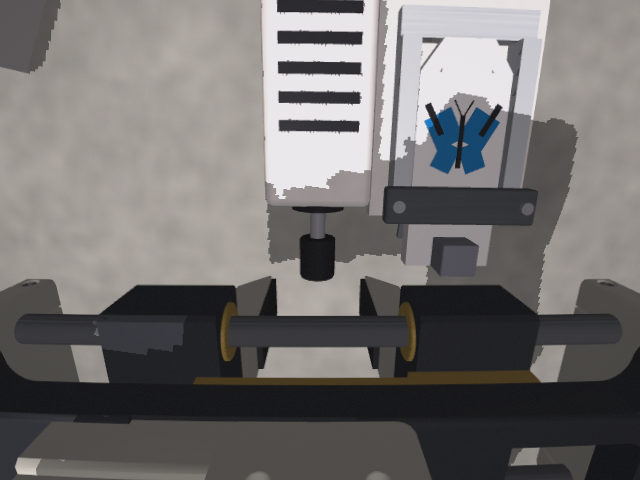

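View pics/c22.png

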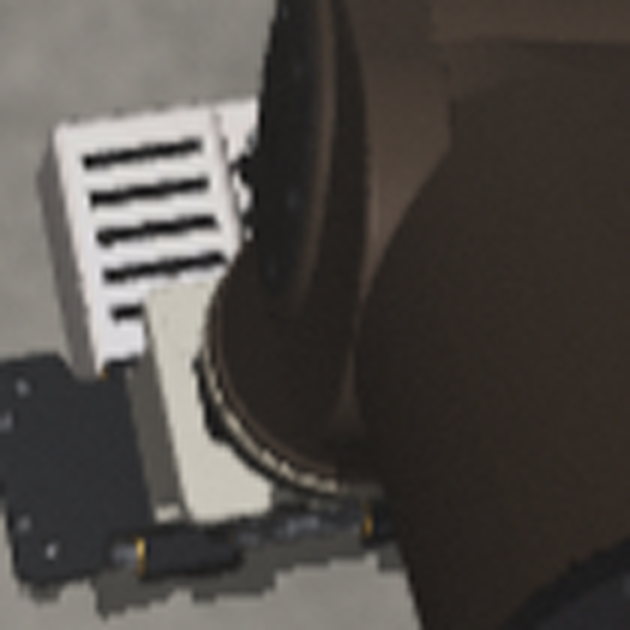

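```bash
python3 - <<'E'
from h import *
crop('w20',370,0,560,290,2.05,'c23')
a=np.radians(10.0);X=np.array([np.cos(a),np.sin(a)]);Y=np.array([-X[1],X[0]]);O=np.array([.5857,-.1706])
q=lambda t,p,z:[np.round(((v[:2]-O)@X*1e3,(v[:2]-O)@Y*1e3),1) for v in onz(t,p,z)]
print('dots',q('w20',[(442,70),(494,71)],.028));print('lugtop front',q('w20',[(431,239),(473,238)],.05));print('scr',q('w20',[(399,207),(528,209)],.0477))
print('knob',q('w20',[(317,257)],.052),dep('w20',[(317,257)]))
E
```

```text
dots [array([96.8, 16.4]), array([ 97.3, -17.2])]
lugtop front [array([-8.2, 20.3]), array([-7.1, -7.2])]
scr [array([12.1, 42.2]), array([ 12.1, -42. ])]
knob [array([-20.7,  94. ])] [[ 0.54904642 -0.08156643  0.05205575]]
```

View pics/c23.png

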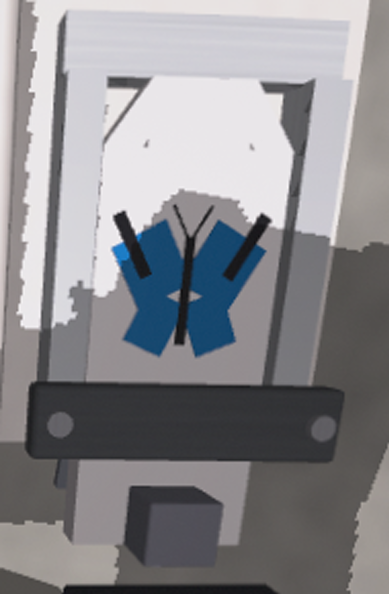

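The dots read stage x = 97.0, so the carrier is fully home. Now the knob: descend around it with a 42 mm opening.

```bash
python3 -m jog '-0.002 0 -0.03 0 0 0 0.45;0 0 -0.03 0 0 0 0.45;0 0 -0.016 0 0 0 0.45;0 0 -0.005 0 0 0 0.45;0 0 0 0 0 0 0.45;0 0 0 0 0 0 0.45'
python3 - <<'E'
from h import *
s=r.get_state();print(s['tcp_pos'],s['force'])
snap('wrist','w21')
E
```

```text
time: 24.0
tcp_pos: [0.5442, -0.0828, 0.0211]
orientation: [0.544, -0.544, 0.451, -0.452]
force: [0.1, -0.4, 0.3]
grip_width: 0.0416
[ 0.5442259  -0.08278127  0.02111008] [ 0.13599606 -0.37612242  0.32212755]
```

View pics/w21.png

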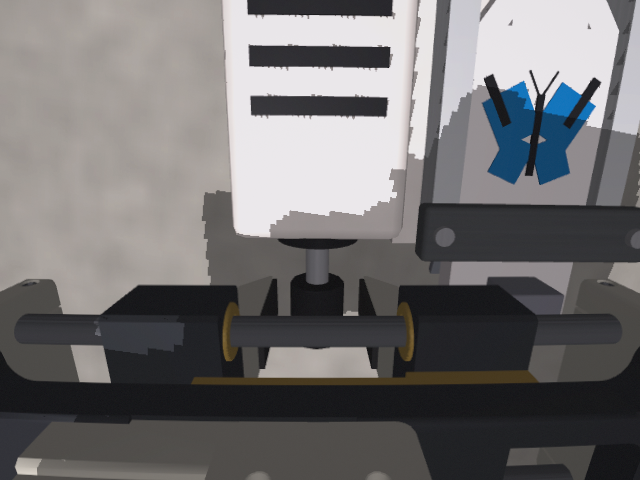

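The knob is centred between the pads at (317,310). Close and pull.

```bash
python3 -m jog '0 0 0 0 0 0 0;0 0 0 0 0 0 0;0 0 0 0 0 0 0;0 0 0 0 0 0 0;0 0 0 0 0 0 0;0 0 0 0 0 0 0'
python3 -m jog '-0.003 -0.0005 0 0 0 0 0;-0.003 -0.0005 0 0 0 0 0;-0.003 -0.0005 0 0 0 0 0;-0.003 -0.0006 0 0 0 0 0;-0.002 -0.0004 0 0 0 0 0;0 0 0 0 0 0 0;0 0 0 0 0 0 0'
python3 -m jog '-0.002 -0.0003 0 0 0 0 0;-0.001 -0.0002 0 0 0 0 0;0 0 0 0 0 0 0;0 0 0 0 0 0 0'
```

```text
time: 24.55
tcp_pos: [0.5443, -0.0822, 0.0213]
orientation: [0.545, -0.544, 0.451, -0.452]
force: [-0.5, -0.9, 6.5]
grip_width: 0.0228
time: 25.13
tcp_pos: [0.531, -0.0846, 0.0213]
orientation: [0.545, -0.544, 0.45, -0.452]
force: [3.6, -0.8, 5.0]
grip_width: 0.0233
time: 25.47
tcp_pos: [0.5284, -0.085, 0.0213]
orientation: [0.545, -0.544, 0.45, -0.452]
force: [6.2, 0.6, 5.1]
grip_width: 0.0233
```

```bash
python3 -m jog '-0.001 -0.0002 0 0 0 0 0;-0.001 -0.0002 0 0 0 0 0;0 0 0 0 0 0 0;0 0 0 0 0 0 0'
python3 - <<'E'
from h import *
snap('wrist','w22')
E
```

```text
time: 25.8
tcp_pos: [0.5283, -0.0851, 0.0214]
orientation: [0.546, -0.543, 0.449, -0.453]
force: [11.7, -0.1, -0.8]
grip_width: 0.0231
```

View pics/w22.png

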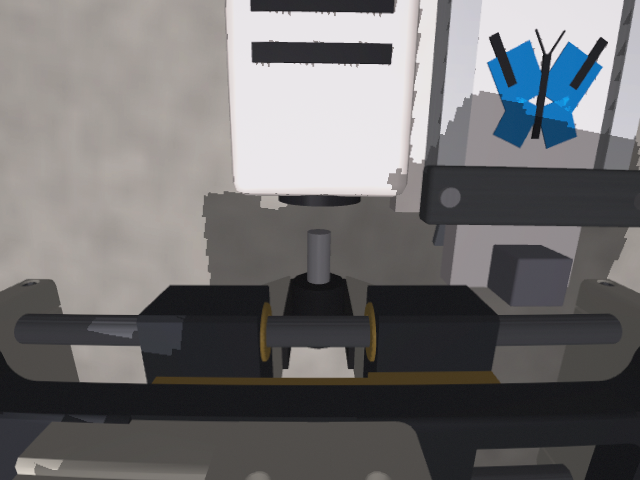

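It is firmly at its outer stop (12 N, no further motion, knob still in the same place in the grip). I'll open so it springs back, then rise straight up.

```bash
python3 -m jog '0 0 0 0 0 0 0.45;0 0 0 0 0 0 0.45;0 0 0 0 0 0 0.45;0 0 0 0 0 0 0.45;0 0 0 0 0 0 0.45;0 0 0 0 0 0 0.45'
python3 -m jog '0 0 0.02 0 0 0 0.45;0 0 0.03 0 0 0 0.45;0 0 0.03 0 0 0 0.45;-0.02 0 0.03 0 0 0 0.45;-0.03 0 0.02 0 0 0 0.45;-0.03 0 0 0 0 0 0.45;0 0 0 0 0 0 0.45;0 0 0 0 0 0 0.45'
python3 - <<'E'
from h import *
snap('wrist','w23');snap('side','s7');snap('top','t2');crop('s7',200,170,460,290,3,'c25')
E
```

```text
time: 26.35
tcp_pos: [0.5242, -0.0855, 0.0204]
orientation: [-0.544, 0.545, -0.451, 0.451]
force: [-0.4, -0.6, 0.1]
grip_width: 0.0413
time: 27.02
tcp_pos: [0.4433, -0.0857, 0.151]
orientation: [-0.544, 0.545, -0.451, 0.451]
force: [0.1, 0.6, 0.9]
grip_width: 0.0413
```

View pics/w23.png

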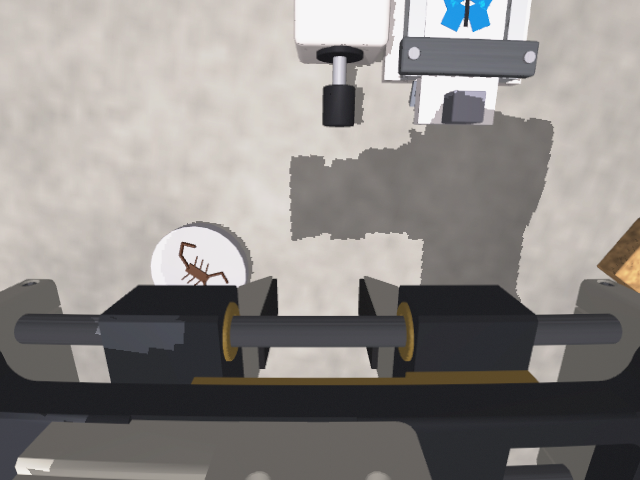

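View pics/c25.png

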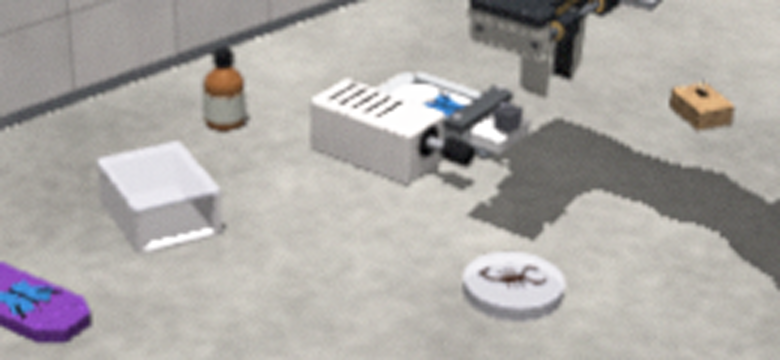

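View pics/t2.png

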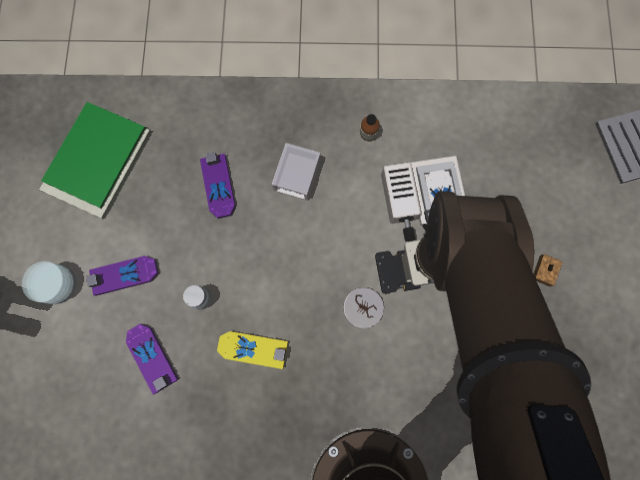

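```bash
python3 - <<'E'
from h import *
crop('w23',290,20,550,140,3,'c26')
a=np.radians(10.0);X=np.array([np.cos(a),np.sin(a)]);Y=np.array([-X[1],X[0]]);O=np.array([.5857,-.1706])
# expected pixels
W=lambda x,y,z:list(O+x*X+y*Y)+[z]
im=cv2.imread('pics/c26.png')
for P in [W(-.034,.03,.028),W(-.034,-.03,.028),W(-.034,.012,.05),W(-.012,.012,.05),W(-.034,-.012,.05),W(-.012,-.012,.05),W(-.038,.094,.052),W(-.010,.094,.052)]:
    u,v=proj('w23',[P])[0];cv2.circle(im,(int((u-290+.5)*3),int((v-20+.5)*3)),3,(0,0,255),-1)
cv2.imwrite('pics/c26.png',im)
E
```

```text
(no output)
```

View pics/c26.png

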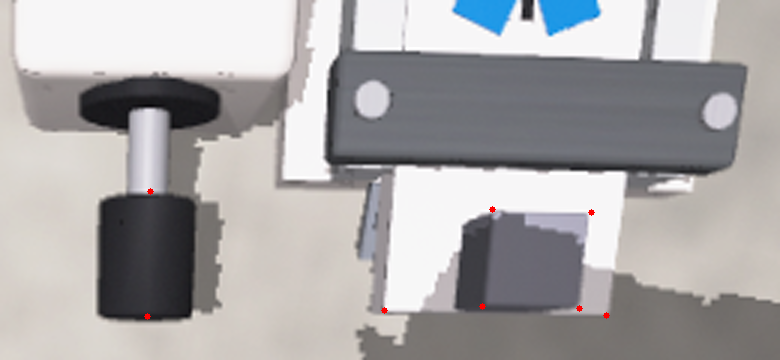

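The red points are where the fully home carrier and the resting knob should be. The lug, tail edge and knob all fall on them to within about 1 mm, so I'm handing in.

```bash
python3 -c "
from cell import r
print(r.sign_off(), r.get_state()['time'])"
```

```text
the job is handed in; nothing more can be done
the job is handed in; nothing more can be done
```

The job is done and handed in at about 27 s of the 72 s allowed; `sign_off` gave no verdict.

- **Carrier:** I pulled the white carrier out of the sleeve and turned it about 155°. On the first insertion the grip was too far forward to let go safely, so I backed out, set it down level and regripped near the tail. I then slid it under the bar and pushed it by the lug until it met the back stop. It stopped there at about 8 N.
- **Knob:** I pulled it 16 mm to its outer stop, where it held at about 12 N without moving further. I then opened the fingers and it sprang back.

**Last checks:**
- The carrier's face marks measured 97 mm into the slot, which is the fully-home position.
- The plate's tail, the lug and the knob lay within about 1 mm of where they should be.
- The specimen stayed face up and about level in every picture.
- The dish, jar, block and bottle look the same in the top view as at the start.
- The robot is touching nothing.

One reading disagreed: a quick measurement of the lug's front edge was about 4 mm off in x and 7 mm in y. I took it for a misread corner, and the later overlay check agreed with the lug being in place.

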